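# Make the tea-tasting board ready

## Task

Get the tasting board ready for the next customers: first slide the drip tray along the board, without lifting it off, until it drops fully into its pocket. Then stand the white pitcher on the tray and scrub it out there with the long brush, at least three times right down to its bottom with a good pull up towards the brim between. Put the brush back head down in its pot and stand every tea cup upright on the tray beside the pitcher; keep the pitcher from tipping over and leave the caddy, tea pack and gift box alone.

Things in the scene. Friction and masses are not known exactly. Their poses are not given: they have to be found in the camera images.
- tea_board: brown wooden tea board, fixed, 250 (x) x 370 (y) mm, its top 24 mm above the table; origin at the centre of its underside on the table. Its -y half has a rectangular pocket sunk 7 mm into the top, 208 (x) x 158 (y) mm, with a darker floor, closed on all four sides; the +y half is a plain flat deck. It is turned a little from start to start
- pocket (a point): centre of the pocket's floor, 17 mm above the table, at x = 0, y = -88 mm in the tea board's frame; axes as the board's
- drip_tray: shallow steel drip tray, 200 (x) x 150 (y) mm outside and 18 mm tall, flat floor 4 mm thick with dark slots, upright rim 3 mm thick all round (inside 194 x 144 mm, rim 14 mm above the floor), about 450 g, slides on the wood with moderate friction; origin at the centre of its underside. At the start it lies askew on the deck at the +y end of the board, its origin 24 mm above the table; seated in the pocket its origin is 17 mm above the table, with 4 mm play on every side
- pitcher: white open cylindrical serving pitcher without handle, 62 mm across, 90 mm tall, wall 4 mm, inside 54 mm across, with a tiny pouring lip (5 mm) at the brim on its +x side, about 240 g; origin at the centre of its underside, z up. Stands on the table at the robot's right at the start; it and the brush pot may have swapped places
- pitcher_in (a point): centre of the pitcher's inner floor, 6 mm above its underside
- cup0: white straight-sided tea cup without handle, open at the top, 56 mm across, 60 mm tall, wall 4 mm, about 120 g; origin at the centre of its underside, z up towards its mouth. Stands upright on the table at the robot's left at the start. Two or three cups are present; absent ones are None from the start
- cup1: as cup0
- cup2: as cup0
- brush: long bottle brush standing upright, head down, in the brush pot: white bristle head (rigid here) 38 mm across and 60 mm long at the bottom, thin wire neck, round wooden handle 16 mm across from 115 to 195 mm above its lower end; 195 mm overall, about 70 g; origin at the centre of the head's lower end, z up along the handle
- brush_pot: small blue open pot, fixed to the table, 70 mm tall, 84 mm across at its foot and 61 mm at its neck, hole 52 mm across, inner floor 6 mm above the table; origin at the centre of its underside
- tea_caddy: bystander: green square tea tin with brass-coloured lid, 88 mm square, 130 mm tall, beyond the board; origin at the centre of its underside
- tea_pack: bystander: block-shaped green tea pack, 70 x 110 x 40 mm, lying beyond the board; origin at the centre of its underside
- gift_box: bystander: red gift box, 100 x 160 x 60 mm, lying beyond the board on the right; origin at the centre of its underside

How it is judged:
On the way, in this order (a step that is already met when the one before it is completed fails the run):
1. the drip tray has dropped into its pocket (z of drip_tray in the frame of pocket below 0.003 m and horizontal distance between drip_tray and pocket below 0.01 m and angle between drip_tray's own z axis and vertical below 0.03 rad and angle between the x axis of drip_tray and the x axis of tea_board, either way round below 0.08 rad), for 0.3 s.
2. the pitcher stands on the seated tray (all of step 1 and x of pitcher in the frame of drip_tray between -0.075 and 0.075 m and y of pitcher in the frame of drip_tray between -0.05 and 0.05 m and z of pitcher in the frame of drip_tray between 0 and 0.009 m and angle between pitcher's own z axis and vertical below 0.1 rad and linear speed of pitcher below 0.02 m/s), for 0.2 s.
3. the brush reaches the bottom of the pitcher, first time (z of brush in the frame of pitcher_in between -0.004 and 0.012 m and horizontal distance between brush and pitcher_in below 0.022 m and x of pitcher in the frame of drip_tray between -0.075 and 0.075 m and y of pitcher in the frame of drip_tray between -0.05 and 0.05 m and z of pitcher in the frame of drip_tray between 0 and 0.009 m and angle between pitcher's own z axis and vertical below 0.1 rad), for 0.05 s.
4. the brush is drawn at least 40 mm up from the bottom (z of brush in the frame of pitcher_in above 0.04 m and horizontal distance between brush and pitcher_in below 0.03 m), for 0.05 s.
5. the brush reaches the bottom of the pitcher, second time (all of step 3), for 0.05 s.
6. the brush is drawn at least 40 mm up from the bottom (all of step 4), for 0.05 s.
7. the brush reaches the bottom of the pitcher, third time (all of step 5), for 0.05 s.
At the end, for the whole second after the job is handed in: Tray level in its pocket (within 3 mm of the floor, 10 mm of centre); pitcher and every present cup upright (0.1 rad), at rest on the tray floor inside its rim; brush head down in its pot (8 mm off its floor, 15 mm off axis, 0.25 rad off upright at most); nothing touched (all of step 2 and x of cup0 in the frame of drip_tray between -0.078 and 0.078 m and y of cup0 in the frame of drip_tray between -0.053 and 0.053 m and z of cup0 in the frame of drip_tray between 0 and 0.009 m and angle between each of cup0, cup1, cup2's own z axis and vertical below 0.1 rad and linear speed of each of cup0, cup1, cup2 below 0.02 m/s and x of cup1 in the frame of drip_tray between -0.078 and 0.078 m and y of cup1 in the frame of drip_tray between -0.053 and 0.053 m and z of cup1 in the frame of drip_tray between 0 and 0.009 m and x of cup2 in the frame of drip_tray between -0.078 and 0.078 m and y of cup2 in the frame of drip_tray between -0.053 and 0.053 m and z of cup2 in the frame of drip_tray between 0 and 0.009 m and horizontal distance between brush and brush_pot below 0.015 m and z of brush in the frame of brush_pot below 0.014 m and angle between brush's own z axis and vertical below 0.25 rad and linear speed of brush below 0.03 m/s and contact force between the fingers and anything else below 0.3 N).
It fails at once if the drip tray is lifted off the board instead of slid (z of drip_tray in the frame of tea_board above 0.036 m).
It fails at once if the pitcher is tipped over (angle between pitcher's own z axis and vertical above 0.7 rad).
It fails at once if the tea caddy is disturbed (distance of tea_caddy from where it was at the start of the episode above 0.03 m).
It fails at once if the tea pack is disturbed (distance of tea_pack from where it was at the start of the episode above 0.03 m).
It fails at once if the gift box is disturbed (distance of gift_box from where it was at the start of the episode above 0.03 m).
Of cup0, cup1, cup2 only 2 to 3 are there at a start; the rules pass over those that are not, and their reading is None.
At some moment in a run one of cup0, cup1, cup2 may be knocked a few centimetres aside while the robot is not near it.
It also fails if it takes over 210 s, if anything falls off the work surface, if the arm or the gripper's body presses on something with over 40 N, if the wrist force passes 120 N, or if a joint passes its speed limit or range.

## Robot

A 6-joint arm with a two-finger parallel gripper is mounted at the origin on the work surface. World frame = base frame: x ahead of the robot, y to its left, z up, the work surface at z = 0. Lengths are in m, angles in rad, forces in N, time in s.
With the tool pointing down it reaches from about 0.275 to 0.75 m from the base axis. Payload 10.2 kg.
Tool frame: the origin (TCP) lies on the centre line of the jaws, within the pads' length; the fingertips stand 8 mm ahead of it and the grasp point (between the pads) lies 11 mm behind it (env.finger_overhang is the y of the fingertips in the tool frame, in m); y points along the fingers, z is the direction in which the jaws open and shut, and the axes are right-handed (so a half turn about y gives the same grasp; the last joint's range is limited). The gripper opens to 85 mm and grips with 20 to 120 N. Pads are 22 mm wide; open, the fingers measure 114 mm over their backs; the gripper's body (76 mm by 85 mm) begins 54 mm behind the grasp point. The pads swing forward as they close: fully open they stand 13 mm farther back than shut.
Start: joints at [0.953, 0.313, 1.498, -0, 1.331, -0.223], TCP at [0.202, 0.485, 0.239] pointing down, gripper open.
Joint ranges: [-2.94, 2.94], [-0.97, 2.17], [0.19, 2.56], [-1.23, 4.37], [0.02, 3.11], [-2.88, 2.88]. Speed limits (rad/s): [2.39, 2.39, 3.01, 3.14, 3.14, 3.14].

## Interface

Orientations are given as a 3x3 rotation matrix whose columns are the frame's x, y, z axes.
In Python, from station import status, vision, order, nets, env gives the robot as it stands.
- The arm moves only by the tool step_arm, never from a script. Its argument "deltas" is a list of rows, each a list of 6 numbers: the shift along the tool's x, y, z normalised to -1 to 1, where 1 is 0.03 m, then the turn, a rotation vector about the tool's x, y, z normalised to -1 to 1, where 1 is 180 degrees. A call has 1 to 12 rows; each row shifts and turns the commanded pose from where the row before left it, along the tool's axes as they then stand; what a row does not reach is not made up. A row lasts 1/8 s, in which the tool goes at most 62.5 mm and 10.7 degrees, less where a joint would pass 70% of its speed; a pose out of reach is approached as far as the arm can. A call with a number of a shift or a turn outside -1 to 1 is refused whole. A call with a gripper value outside its range is refused whole. "hand" is the closure in counts, from 0 (fully open) to 255 (shut), set as the call begins (left out, the last holds). The fingers move at their own pace and stop on an object; the grip force is fixed at half the most. Time passes only in rows, so rows that do not move let the fingers close. It gives the time, the measured TCP pose, the force and the opening at its end, in the units of the state.
- status.get_obs(): the state, without advancing time (a new reading comes with each control period).
- vision.snapshot(name): name is "side" or "top" or "wrist"; returns the picture (480x640x3 uint8, red, green, blue); there is no depth.
- vision.camera_model(name): a dict with "fx", "fy", "cx", "cy" (pixels), "world_to_cam" (4x4, takes a point from world to camera coordinates). Camera axes: x right, y up, looking along -z (the intrinsics and any distortion apply to the point x, -y, -z); pixel columns grow to the right and rows downward; lengths in m; the calibration is good to about 2 mm. A picture is of the moment at which its call begins: read the wrist's pose just before it. camera_model takes no time and is no camera call; for the wrist camera it gives the pose at the moment of the call.
- order.finish_job(): hands the job in, once; it reports no verdict.
Trained networks look in the newest picture that a camera, given by its name, has taken for a name from the list of things; names that differ only in an ending like _2 or _b are one class to them, and where a whole thing is asked for, a point or a joint stands for the part that bears it (a point fixed in the world has none). Each returns a list of dicts, best first, with "conf" (0 to 1); they miss things now and then, are a little off and sometimes report something else, mostly with a low value. They report only what shows in the picture. A call takes as long as a camera call.
- nets.masks_of(camera, label): "pixels" (480x640 bool, what is visible of it) and "bbox" ([left, top, right, bottom] in pixels, round what is visible of it).
- nets.spot_point(camera, label): "location" ([column, row] in pixels: a listed point, or the origin of a listed thing).
The state is a dict: "clock": time; "joint_pos": joint angles; "dq": joint speeds; "joint_torque": joint torques, N m; "tcp_pos": TCP position; "eef_rot": TCP orientation; "wrist_force": force on the tool from outside, world axes, zero at the start; "torque": the same for the moment, N m; "width": finger opening in m.
Only numpy, scipy, OpenCV 4.12 (cv2) and the standard library are available. Lean on these libraries where they do the work, as an engineer would, in place of code of your own. Each camera call takes 0.05 s, during which the arm holds its last target.

## Working session

There is one attempt and no reset: what is moved stays moved. The work goes in short steps, Python scripts to look and compute and a tool call to move; the robot and the scene stay as the last step left them, time stands still between calls to the robot, and variables do not carry over. Pictures are saved under pics/ and viewed, and the job is handed in when it is done.

Besides the shell and the picture viewer there is one more tool, called after "Call:" in YAML: its name, and indented under it one key for each argument. step_arm: Moves the arm, as the interface text tells. Scaled input: -1 to 1 covers 0.03 m each way for a shift and 180 degrees each way for a turn. Its arguments: {"type":"object","properties":{"deltas":{"type":"array","items":{"type":"array","items":{"type":"number","minimum":-1,"maximum":1}}},"hand":{"type":"number"}},"required":["deltas"]}

```bash
ls; mkdir -p pics
python3 - <<'E'
from station import status, vision, order, nets, env
import cv2
o=status.get_obs()
for k,v in o.items(): print(k,v)
for c in ["side","top","wrist"]:
    cv2.imwrite(f"pics/{c}0.png",vision.snapshot(c)[:,:,::-1])
    print(c,vision.camera_model(c))
print(env.finger_overhang)
E
```

```text
pics
clock 0.0
joint_pos [ 9.52594197e-01  3.13445444e-01  1.49846791e+00  2.34935752e-05
  1.33104483e+00 -2.23410067e-01]
dq [ 1.05690846e-03  1.30551193e-03 -4.83510258e-04 -1.41878537e-03
 -7.83005189e-05  4.92487421e-04]
joint_torque [ 3.33399857e-04 -4.12242472e+01 -2.59751701e+01 -7.44745262e-05
  4.06633975e-03 -2.78729300e-05]
tcp_pos [0.201775   0.48438672 0.23872581]
eef_rot [[ 9.23074277e-01 -8.10020341e-04  3.84620882e-01]
 [-3.84621598e-01 -1.09957477e-03  9.23073679e-01]
 [-3.24789040e-04 -9.99999067e-01 -1.32654050e-03]]
wrist_force [-0.02680376  0.92578417 -0.31732117]
torque [-0.03278119 -0.0044227   0.01694518]
width 0.08544813394658496
side {'fx': 532.3850908673895, 'fy': 532.3850908673895, 'cx': 326.9393896796097, 'cy': 240.94165699423206, 'world_to_cam': array([[ 0.92272692, -0.38544384, -0.00284371, -0.55287945],
       [ 0.20051163,  0.4736846 ,  0.85756515, -0.18184496],
       [-0.32919618, -0.79186864,  0.5143675 , -0.90706054],
       [ 0.        ,  0.        ,  0.        ,  1.        ]])}
top {'fx': 488.4465708963982, 'fy': 488.4465708963982, 'cx': 313.5009139602756, 'cy': 242.92038058521157, 'world_to_cam': array([[ 0.02324465, -0.99939208,  0.02598365, -0.02916031],
       [ 0.99843428,  0.02452943,  0.05027219, -0.60071364],
       [-0.05087899,  0.02477441,  0.99839749, -1.23361539],
       [ 0.        ,  0.        ,  0.        ,  1.        ]])}
wrist {'fx': 399.74116028981757, 'fy': 399.74116028981757, 'cx': 319.01968986853115, 'cy': 242.96413801019682, 'world_to_cam': array([[ 3.84806069e-01,  9.22997112e-01, -7.87809475e-04,
        -5.24003972e-01],
       [-8.86403088e-01,  3.69311457e-01, -2.79103231e-01,
         3.60654707e-02],
       [-2.57320529e-01,  1.08098934e-01,  9.60260780e-01,
        -3.77799774e-01],
       [ 0.00000000e+00,  0.00000000e+00,  0.00000000e+00,
         1.00000000e+00]])}
0.008
```

View pics/top0.png

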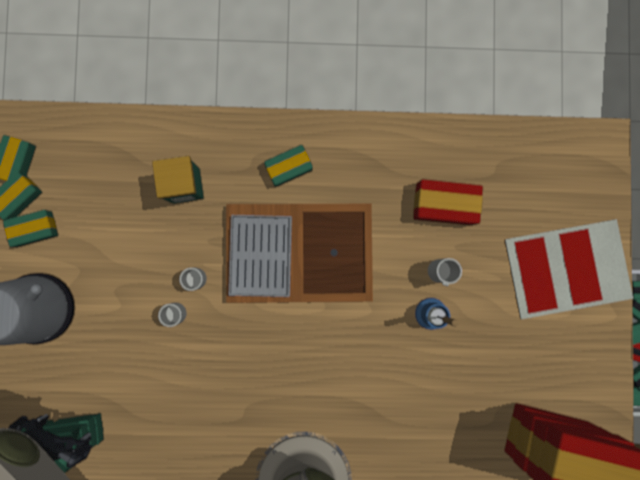

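View pics/side0.png

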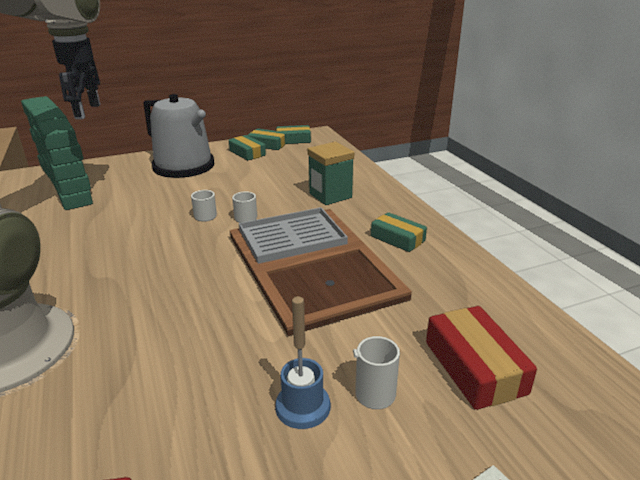

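View pics/wrist0.png

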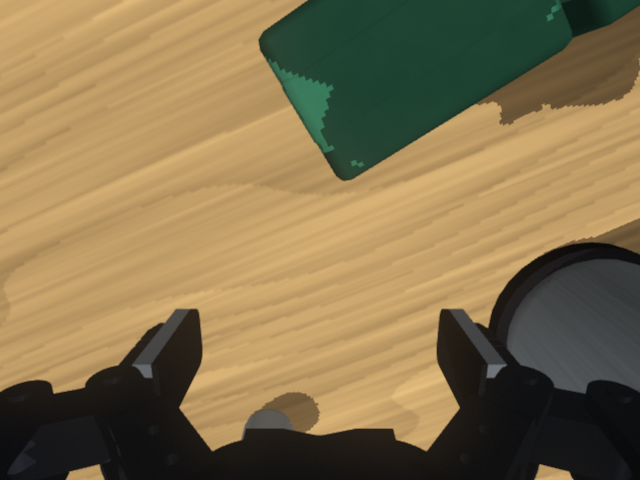

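```bash
cat > h.py <<'E'
from station import status, vision, order, nets, env
import cv2, numpy as np
from scipy.optimize import least_squares
def proj(M,P):
    P=np.atleast_2d(P); W=M['world_to_cam']
    c=P@W[:3,:3].T+W[:3,3]
    return np.c_[M['cx']+M['fx']*c[:,0]/-c[:,2], M['cy']-M['fy']*c[:,1]/-c[:,2]]
def ray(M,uv,z):
    uv=np.atleast_2d(uv).astype(float); W=M['world_to_cam']; R=W[:3,:3]; o=-R.T@W[:3,3]
    d=np.c_[(uv[:,0]-M['cx'])/M['fx'], -(uv[:,1]-M['cy'])/M['fy'], -np.ones(len(uv))]@R
    return o+d*((z-o[2])/d[:,2])[:,None]
def snap(c,name=None):
    im=vision.snapshot(c)
    if name: cv2.imwrite(f"pics/{name}.png",im[:,:,::-1])
    return im
def rect(M,mask,z):
    ys,xs=np.nonzero(mask); P=ray(M,np.c_[xs,ys],z)[:,:2]
    (c,s,a)=cv2.minAreaRect((P*1000).astype(np.float32)); return np.array(c),s,a
def st():
    o=status.get_obs(); print('t',round(o['clock'],2),'tcp',o['tcp_pos'].round(4),'F',o['wrist_force'].round(1),'w',round(o['width'],4)); print(o['eef_rot'].round(3).tolist()); return o
E
python3 - <<'E'
from h import *
M=vision.camera_model('top'); S=vision.camera_model('side')
snap('top')
for n,z in [('tea_board',.024),('drip_tray',.042),('tea_caddy',.13),('tea_pack',.04),('gift_box',.06),('pitcher',.09),('cup0',.06),('brush_pot',.07),('brush',.195)]:
    r=nets.masks_of('top',n)
    for d in r[:4]:
        print(n,round(d['conf'],2),d['bbox'],rect(M,d['pixels'],z))
    for d in nets.spot_point('top',n)[:4]:
        print('   pt',round(d['conf'],2),np.round(d['location'],1),ray(M,d['location'],0).round(4))
    if n in('drip_tray','tea_board'): cv2.imwrite(f'pics/m_{n}.png',r[0]['pixels']*np.uint8(255))
for d in nets.spot_point('top','pocket')[:2]: print('pocket',d['conf'],ray(M,d['location'],.017))
st()
E
```

```text
tea_board 0.74 [425.8, 256.3, 463.8, 281.4] (array([ 536.94812012, -349.97763062]), (67.501220703125, 86.33438110351562), 11.56564712524414)
tea_board 0.59 [224.6, 202.3, 376.0, 302.2] (array([577.25872803,  22.51361084]), (254.09945678710938, 372.4871826171875), 1.5329160690307617)
   pt 0.79 [299.2 252.5] [[0.5763 0.0212 0.    ]]
drip_tray 0.57 [231.0, 211.4, 289.9, 296.0] (array([566.97827148, 118.28218079]), (149.93936157226562, 200.04673767089844), 89.71073913574219)
drip_tray 0.33 [151.9, 158.3, 204.8, 203.8] (array([751.78845215, 329.42767334]), (117.74922180175781, 122.77360534667969), 6.1542277336120605)
drip_tray 0.27 [157.3, 303.4, 189.1, 324.6] (array([415.90356445, 329.53912354]), (57.663604736328125, 63.57645797729492), 46.61574172973633)
tea_caddy 0.65 [151.0, 152.9, 206.2, 203.4] (array([735.1741333 , 307.41699219]), (106.36302185058594, 106.4788818359375), 11.717836380004883)
   pt 0.84 [186.5 182.4] [[0.7507 0.3171 0.    ]]
tea_pack 0.64 [263.2, 145.6, 313.2, 188.1] (array([795.91418457,  53.01919556]), (77.39862060546875, 111.94400787353516), 27.754074096679688)
  
[... 1064 characters left out ...]
1348, -335.51596069]), (68.60907745361328, 84.1233139038086), 0.455131858587265)
brush_pot 0.58 [413.2, 295.6, 450.7, 328.3] (array([ 431.75427246, -305.77639771]), (84.28443908691406, 78.16354370117188), 45.66315841674805)
   pt 0.57 [432.2 314.9] [[ 0.4232 -0.3265  0.    ]]
brush 0.89 [428.3, 307.7, 457.5, 325.8] (array([ 435.42932129, -297.33065796]), (65.83224487304688, 31.757444381713867), 72.92565155029297)
   pt 0.54 [432.6 314.4] [[ 0.4245 -0.3275  0.    ]]
   pt 0.2 [328.7 254.1] [[ 0.574  -0.0552  0.    ]]
pocket 0.84 [[ 0.57938155 -0.06331     0.017     ]]
t 1.15 tcp [0.202  0.4846 0.2393] F [-0.4 -0.5  0.3] w 0.0855
[[0.923, -0.0, 0.385], [-0.385, 0.0, 0.923], [-0.0, -1.0, -0.0]]
```

Run:
```python
import cv2
im=cv2.imread('pics/top0.png')
cv2.imwrite('pics/c1.png',cv2.resize(im[195:310,215:385],None,fx=4.7,fy=4.7,interpolation=cv2.INTER_CUBIC))
cv2.imwrite('pics/c2.png',cv2.resize(im[240:340,370:480],None,fx=6,fy=6,interpolation=cv2.INTER_CUBIC))
```

```text
(no output)
```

View pics/c1.png

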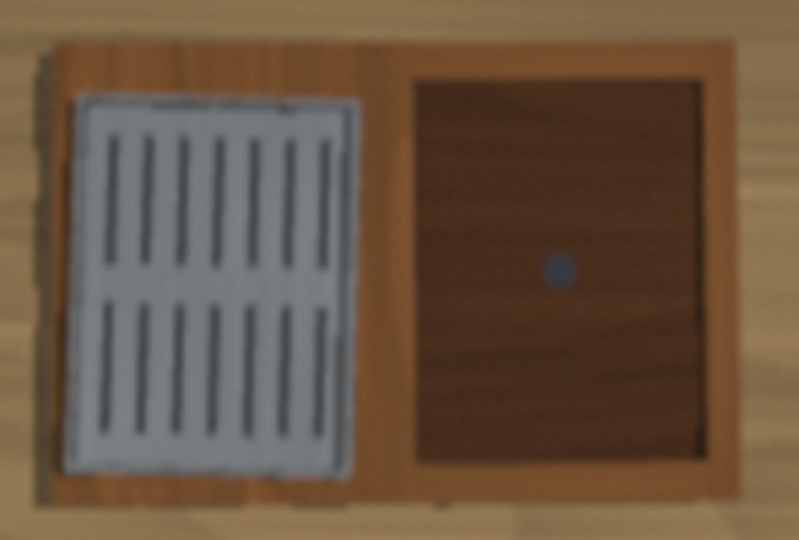

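View pics/c2.png

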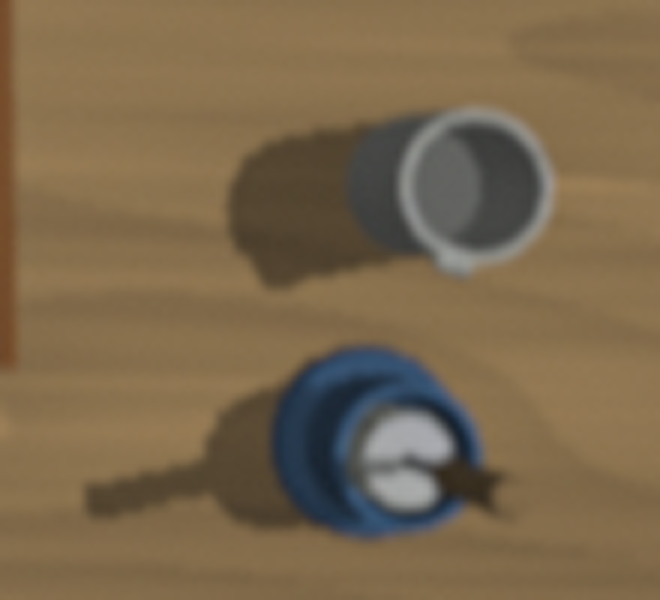

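Run:
```python
from h import *
M=vision.camera_model('top')
f=lambda L,s,ox,oy:(np.array(L,float)+.5)/s-.5+[ox,oy]
for n,L,z in [('board',[(52,42),(735,42),(738,499),(48,505)],.024),('tray',[(76,94),(360,99),(350,478),(64,471)],.042),('pocket',[(415,80),(705,80),(708,462),(412,460)],.024)]:
    P=ray(M,f(L,4.7,215,195),z); print(n,P[:,:2].round(4).tolist(),'c',P.mean(0).round(4))
    e=[P[1]-P[0],P[2]-P[3],P[0]-P[3],P[1]-P[2]]
    print([round(float(np.hypot(*v[:2])),4) for v in e],[round(float(np.degrees(np.arctan2(v[1],v[0]))),2) for v in e])
# pitcher rim, lip, pot rim, handle top, cups
g=lambda L:f(L,6,370,240)
print('pitch',ray(M,g([(475,187)]),.09),'lip',ray(M,g([(456,272)]),.09))
print('potrim',ray(M,g([(408,455)]),.07),'pot foot',ray(M,g([(365,440)]),.0),'brush top',ray(M,g([(495,490)]),.195))
```

```text
board [[0.6954, 0.2107], [0.7053, -0.1593], [0.4578, -0.1652], [0.4466, 0.2048]] c [0.5762 0.0227 0.024 ]
[0.3701, 0.3702, 0.2488, 0.2476] [-88.47, -88.27, 1.36, 1.37]
tray [[0.6656, 0.1943], [0.6669, 0.0434], [0.4655, 0.0435], [0.4659, 0.1942]] c [0.566  0.1188 0.042 ]
[0.1509, 0.1507, 0.1997, 0.2014] [-89.52, -90.15, 0.01, -0.04]
pocket [[0.6799, 0.0143], [0.684, -0.1433], [0.4773, -0.1486], [0.4748, 0.0109]] c [ 0.579  -0.0667  0.024 ]
[0.1576, 0.1595, 0.2051, 0.2069] [-88.5, -89.13, 0.94, 1.48]
pitch [[ 0.5381916  -0.34114438  0.09      ]] lip [[ 0.50391031 -0.33376821  0.09      ]]
potrim [[ 0.42859474 -0.32075952  0.07      ]] pot foot [[ 0.42823119 -0.32180658  0.        ]] brush top [[ 0.42800803 -0.31751329  0.195     ]]
```

Call:
step_arm:
  deltas:
    - [0,0,0,0,-0.042,0]
    - [0,0,0,0,-0.042,0]
    - [0,0,0,0,-0.0415,0]
    - [0,0,0,0,0,0]
  hand: 150

```text
clock: 1.65
tcp_pos: [0.2019, 0.4846, 0.2393]
eef_rot: [[1.0, 0.0, 0.002], [-0.002, -0.0, 1.0], [0.0, -1.0, -0.0]]
wrist_force: [-0.5, 0.7, -0.1]
width: 0.0347
```

Call:
step_arm:
  deltas:
    - [1,0,-0.81,0,0,0]
    - [1,0,-0.81,0,0,0]
    - [1,0,-0.81,0,0,0]
    - [1,0,-0.81,0,0,0]
    - [1,0,-0.81,0,0,0]
    - [1,0,-0.81,0,0,0]
    - [1,0,-0.81,0,0,0]
    - [1,0,-0.81,0,0,0]
    - [1,0,-0.81,0,0,0]
    - [1,0,-0.81,0,0,0]
    - [1,0,-0.81,0,0,0]
    - [1,0,-0.81,0,0,0]

```text
clock: 3.15
tcp_pos: [0.5627, 0.1919, 0.2393]
eef_rot: [[1.0, -0.0, 0.004], [-0.004, 0.0, 1.0], [-0.0, -1.0, 0.0]]
wrist_force: [0.5, 0.2, -0.5]
width: 0.0352
```

Call:
step_arm:
  deltas:
    - [0.15,1,0,0,0,0]
    - [0,1,0,0,0,0]
    - [0,1,0,0,0,0]
    - [0,1,0,0,0,0]
    - [0,0,0,0,0,0]
    - [0,0,0,0,0,0]

```text
clock: 3.9
tcp_pos: [0.5669, 0.1929, 0.1207]
eef_rot: [[1.0, 0.002, 0.002], [-0.002, 0.0, 1.0], [0.002, -1.0, 0.0]]
wrist_force: [0.8, 0.9, -0.7]
width: 0.0352
```

Run:
```python
from h import *
st(); snap('wrist','w1'); snap('side','s1')
M=vision.camera_model('wrist')
print(proj(M,[[.566,.1928,.042],[.46,.1945,.042],[.6665,.1945,.042]]).round(0))
```

```text
t 3.9 tcp [0.5669 0.1929 0.1207] F [ 0.8  0.9 -0.7] w 0.0352
[[1.0, 0.002, 0.002], [-0.002, 0.0, 1.0], [0.002, -1.0, 0.0]]
[[320. 257.]
 [323.  49.]
 [323. 408.]]
```

View pics/w1.png

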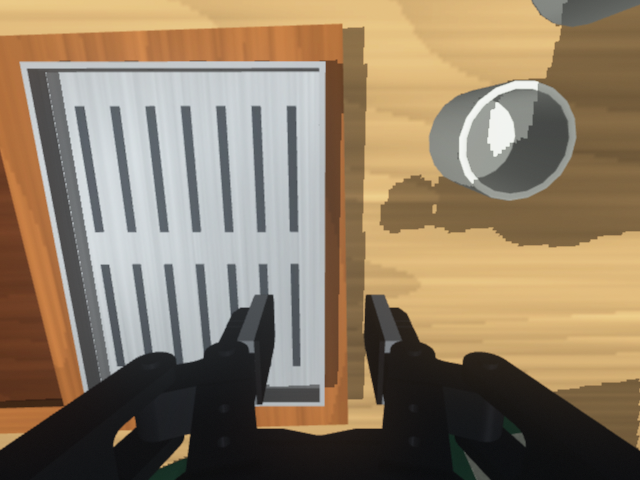

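View pics/s1.png

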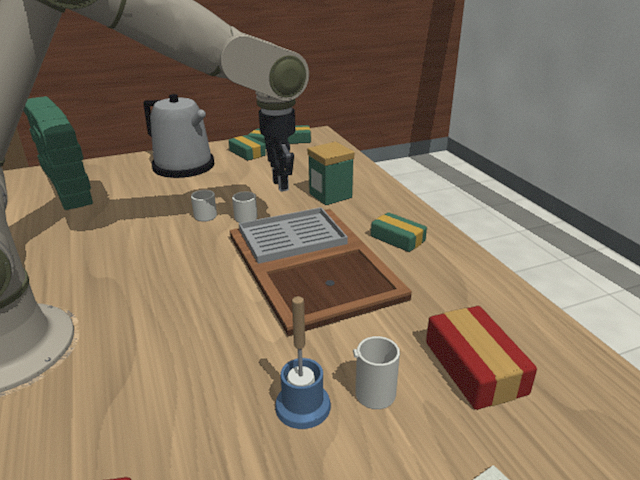

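Call:
step_arm:
  deltas:
    - [0,0.9,0,0,0,0]
    - [0,0.9,0,0,0,0]
    - [0,0.6,0,0,0,0]
    - [0,0.25,0,0,0,0]
    - [0,0,0,0,0,0]

```text
clock: 4.62
tcp_pos: [0.5665, 0.1929, 0.0401]
eef_rot: [[1.0, 0.0, 0.001], [-0.001, 0.0, 1.0], [0.0, -1.0, 0.0]]
wrist_force: [0.2, -0.3, 0.2]
width: 0.0351
```

Call:
step_arm:
  deltas:
    - [0,0,0,0,0,0]
    - [0,0,0,0,0,0]
    - [0,0,0,0,0,0]
    - [0,0,0,0,0,0]
  hand: 255

```text
clock: 5.12
tcp_pos: [0.5667, 0.1929, 0.0408]
eef_rot: [[1.0, 0.001, 0.001], [-0.001, 0.0, 1.0], [0.001, -1.0, 0.0]]
wrist_force: [-1.4, -0.6, 5.4]
width: 0.0013
```

Run:
```python
from h import *
st(); snap('wrist','w2')
```

```text
t 5.12 tcp [0.5667 0.1929 0.0408] F [-1.4 -0.6  5.4] w 0.0013
[[1.0, 0.001, 0.001], [-0.001, 0.0, 1.0], [0.001, -1.0, 0.0]]
```

View pics/w2.png

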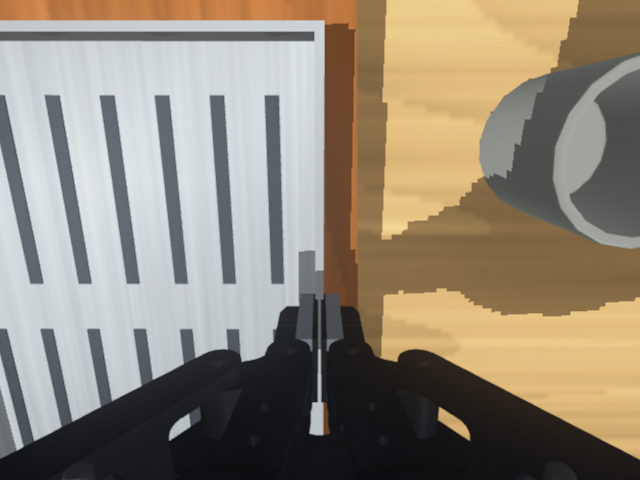

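Call:
step_arm:
  deltas:
    - [0,0,-0.3,0,0,0]
    - [0,0,-0.4,0,0,0]
    - [0,0,-0.4,0,0,0]
    - [0,0,-0.4,0,-0.002,0]
    - [0.1,0,-0.4,0,-0.002,0]
    - [0.1,0,-0.4,0,-0.002,0]
    - [0.1,0,-0.4,0,-0.002,0]
    - [0.05,0,-0.3,0,0,0]
    - [0,0,0,0,0,0]

```text
clock: 6.3
tcp_pos: [0.5781, 0.1027, 0.0407]
eef_rot: [[1.0, 0.002, -0.024], [0.024, 0.0, 1.0], [0.002, -1.0, 0.0]]
wrist_force: [-0.6, 0.9, 6.0]
width: 0.0012
```

Run:
```python
from h import *
st(); im=snap('top','t2'); 
im=im[:,:,::-1]
cv2.imwrite('pics/c1b.png',cv2.resize(im[195:310,215:385],None,fx=4.7,fy=4.7,interpolation=cv2.INTER_CUBIC))
```

```text
t 6.3 tcp [0.5781 0.1027 0.0407] F [-0.6  0.9  6. ] w 0.0012
[[1.0, 0.002, -0.024], [0.024, 0.0, 1.0], [0.002, -1.0, 0.0]]
```

View pics/c1b.png

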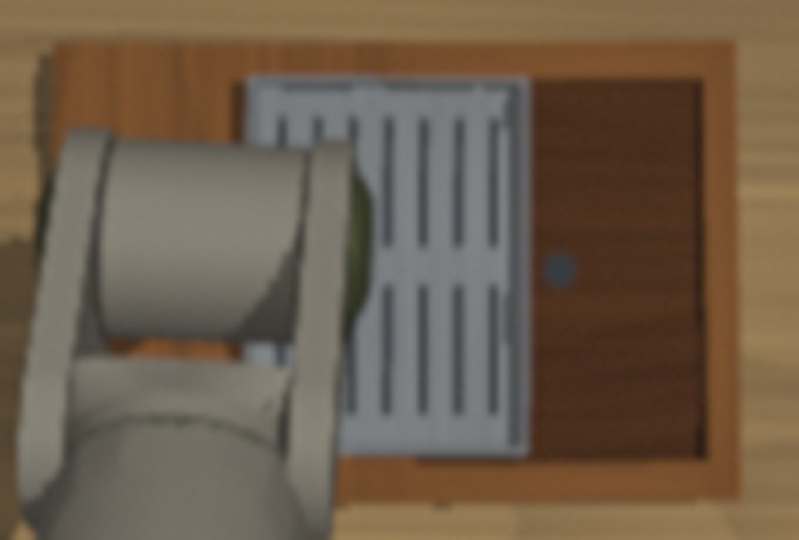

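Run:
```python
from h import *
M=vision.camera_model('top')
f=lambda L,s,ox,oy:(np.array(L,float)+.5)/s-.5+[ox,oy]
P=ray(M,f([(246,75),(530,76),(528,456)],4.7,215,195),.042);print(P)
print((P[0]+P[2])/2, np.degrees(np.arctan2(*(P[1]-P[2])[[1,0]])))
```

```text
[[ 0.67815959  0.10438009  0.042     ]
 [ 0.6816066  -0.04711462  0.042     ]
 [ 0.47920146 -0.05047088  0.042     ]]
[0.57868052 0.0269546  0.042     ] 0.9499861566680387
```

Call:
step_arm:
  deltas:
    - [0,0,-0.3,0,0,0]
    - [-0.02,0,-0.4,0,0,0]
    - [-0.02,0,-0.4,0,0,0]
    - [-0.02,0,-0.4,0,0,0]
    - [-0.02,0,-0.4,0,0,0]
    - [0,0,-0.4,0,0,0]
    - [0,0,-0.4,0,0,0]
    - [0,0,-0.3,0,0,0]
    - [0,0,-0.1,0,0,0]
    - [0,0,0,0,0,0]
    - [0,0,0,0,0,0]

```text
clock: 7.72
tcp_pos: [0.5771, 0.01, 0.0394]
eef_rot: [[1.0, -0.001, -0.025], [0.025, -0.0, 1.0], [-0.001, -1.0, -0.0]]
wrist_force: [0.3, -0.4, -4.3]
width: 0.0016
```

Run:
```python
from h import *
st(); im=snap('top','t3'); snap('side','s3')
im=im[:,:,::-1]
cv2.imwrite('pics/c1c.png',cv2.resize(im[195:310,215:385],None,fx=4.7,fy=4.7,interpolation=cv2.INTER_CUBIC))
```

```text
t 7.72 tcp [0.5771 0.01   0.0394] F [ 0.3 -0.4 -4.3] w 0.0016
[[1.0, -0.001, -0.025], [0.025, -0.0, 1.0], [-0.001, -1.0, -0.0]]
```

View pics/c1c.png

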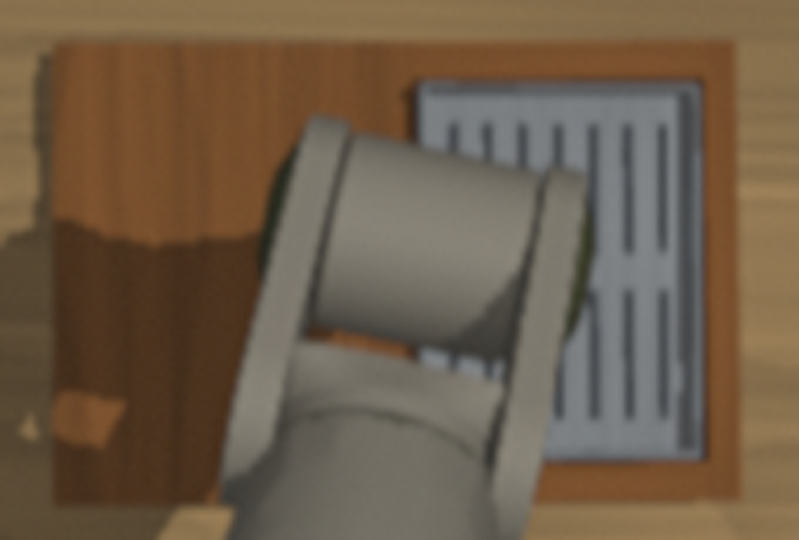

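View pics/s3.png

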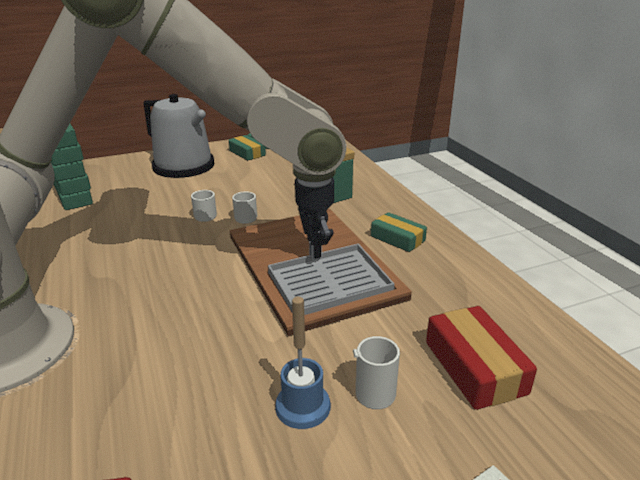

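Call:
step_arm:
  deltas:
    - [0,0.1,0,0,0,0]
    - [0,0.1,0,0,0,0]
    - [0,0,0,0,0,0]

```text
clock: 8.2
tcp_pos: [0.5773, 0.0102, 0.0338]
eef_rot: [[1.0, -0.0, -0.025], [0.025, 0.0, 1.0], [-0.0, -1.0, 0.0]]
wrist_force: [-0.7, 2.0, -0.9]
width: 0.0013
```

Call:
step_arm:
  deltas:
    - [0,0,0,0,0,0]
    - [0,0,0,0,0,0]
    - [0,0,0,0,0,0]
  hand: 150

```text
clock: 8.57
tcp_pos: [0.5774, 0.0098, 0.0339]
eef_rot: [[1.0, 0.0, -0.025], [0.025, -0.0, 1.0], [0.0, -1.0, -0.0]]
wrist_force: [-0.1, -0.1, 0.2]
width: 0.0348
```

Call:
step_arm:
  deltas:
    - [0,-0.7,0,0,0,0]
    - [0,-1,0,0,0,0]
    - [0,-1,0,0,0,0]
    - [0,-1,0,0,0,0]
    - [0,-1,0.5,0,0,0]
    - [0,0,1,0,0,0]
    - [0,0,1,0,0,0]
    - [0,0,1,0,0,0]
    - [0,0,1,0,0,0]
    - [0,0,0,0,0,0]

```text
clock: 9.82
tcp_pos: [0.5737, 0.1464, 0.1747]
eef_rot: [[1.0, 0.0, -0.027], [0.027, 0.0, 1.0], [0.0, -1.0, 0.0]]
wrist_force: [0.1, -0.4, 0.6]
width: 0.0353
```

Run:
```python
from h import *
st(); im=snap('top','t4'); snap('side','s4')
im=im[:,:,::-1]
cv2.imwrite('pics/c1d.png',cv2.resize(im[195:310,215:385],None,fx=4.7,fy=4.7,interpolation=cv2.INTER_CUBIC))
im=cv2.imread('pics/s4.png')
cv2.imwrite('pics/c1e.png',cv2.resize(im[200:330,220:420],None,fx=4,fy=4,interpolation=cv2.INTER_CUBIC))
```

```text
t 9.82 tcp [0.5737 0.1464 0.1747] F [ 0.1 -0.4  0.6] w 0.0353
[[1.0, 0.0, -0.027], [0.027, 0.0, 1.0], [0.0, -1.0, 0.0]]
```

View pics/c1d.png

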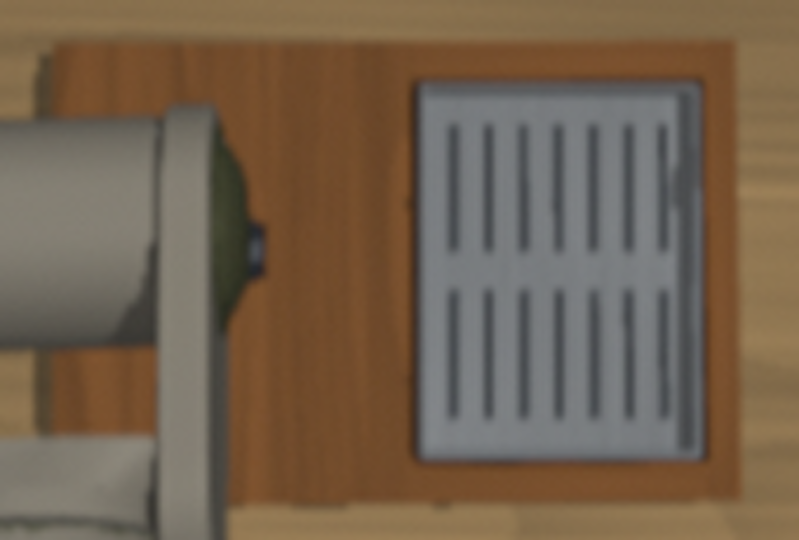

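View pics/c1e.png

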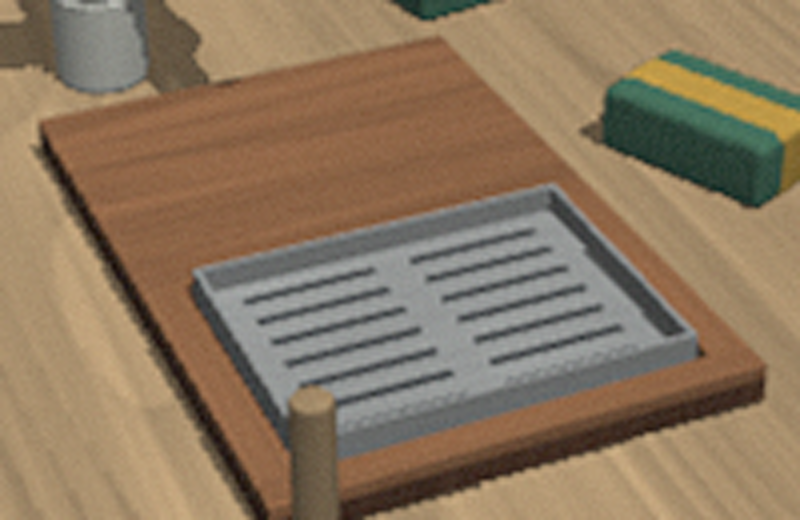

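Run:
```python
from h import *
T=vision.camera_model('top');S=vision.camera_model('side')
f=lambda L,s,ox,oy:(np.array(L,float)+.5)/s-.5+[ox,oy]
uT=f([(417,82),(704,82),(704,462),(414,459)],4.7,215,195)
uS=f([(556,186),(697,337),(300,440),(195,269)],4,220,200)
for z in (.035,.042): print(z,ray(T,uT,z)[:,:2].round(4).tolist(),ray(T,uT,z).mean(0).round(4))
# triangulate corners
for a,b in zip(uT,uS):
    def r(p): return np.r_[proj(T,p)[0]-a,proj(S,p)[0]-b]
    s=least_squares(r,[.58,-.07,.03]); print(s.x.round(4),s.fun.round(1))
# board corners triangulate
uT=f([(52,42),(735,42)],4.7,215,195); uS=f([(437,38),(764,368)],4,220,200)
for a,b in zip(uT,uS):
    s=least_squares(lambda p:np.r_[proj(T,p)[0]-a,proj(S,p)[0]-b],[.58,-.07,.03]); print('board',s.x.round(4),s.fun.round(1))
```

```text
0.035 [[0.6776, 0.0132], [0.6817, -0.1414], [0.4777, -0.145], [0.4759, 0.0099]] [ 0.5782 -0.0658  0.035 ]
0.042 [[0.6768, 0.0132], [0.6808, -0.1405], [0.4781, -0.1441], [0.4763, 0.0099]] [ 0.578  -0.0654  0.042 ]
[0.6775 0.0133 0.0336] [-0.   0.1  0.1 -0. ]
[ 0.6789 -0.1399  0.0367] [-0.5  1.   0.8 -0.1]
[ 0.4779 -0.1443  0.0402] [-0.  0.  0. -0.]
[0.477  0.0096 0.0354] [ 0.1 -0.4 -0.3  0. ]
board [0.6941 0.2114 0.0231] [-0.2  0.5  0.6 -0. ]
board [ 0.7041 -0.1587  0.0241] [-0.2  0.4  0.3 -0. ]
```

Run:
```python
import cv2,numpy as np
from h import *
S=vision.camera_model('side')
im=cv2.imread('pics/s4.png')
c=cv2.resize(im[255:330,260:360],None,fx=8,fy=8,interpolation=cv2.INTER_CUBIC)
a=np.radians(1.45);R=np.array([[np.cos(a),-np.sin(a)],[np.sin(a),np.cos(a)]])
for z,col in((.035,(0,0,255)),(.024,(0,255,255))):
    hx,hy=(.1,.075) if z>.03 else (.104,.079)
    P=np.array([[hx,hy],[hx,-hy],[-hx,-hy],[-hx,hy]])@R.T+[.5782,-.0662]
    p=(proj(S,np.c_[P,np.full(4,z)])-[260,255]+.5)*8-.5
    cv2.polylines(c,[p.astype(np.int32)],True,col,1)
cv2.imwrite('pics/c1f.png',c)
```

```text
(no output)
```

View pics/c1f.png

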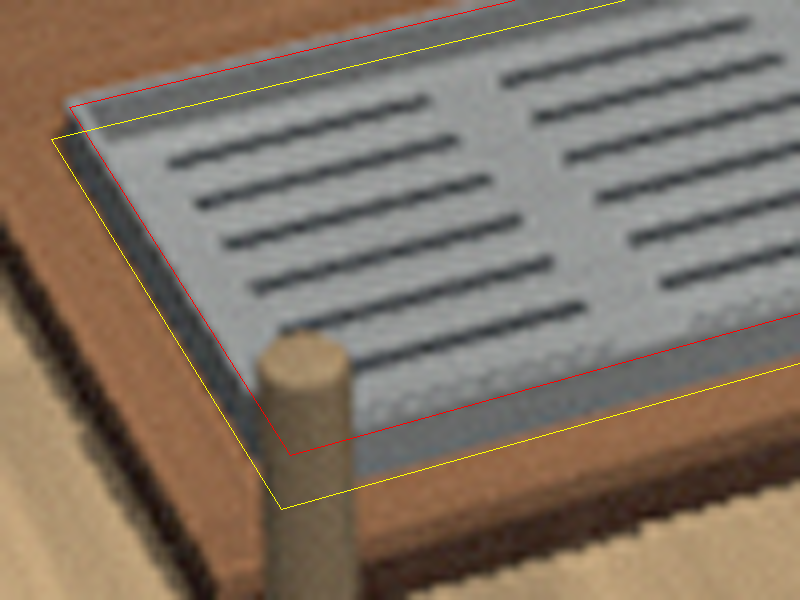

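Call:
step_arm:
  deltas:
    - [-0.1,-0.17,-1,0,0,0]
    - [-0.1,-0.17,-1,0,0,0]
    - [-0.1,-0.17,-1,0,0,0]
    - [-0.1,-0.17,-1,0,0,0]
    - [-0.1,-0.17,-1,0,0,0]
    - [-0.1,-0.17,-1,0,0,0]
    - [-0.1,-0.17,-1,0,0,0]
    - [-0.1,-0.17,-1,0,0,0]
    - [-0.1,-0.17,-1,0,0,0]
    - [0,0,0,0,0,0]
  hand: 0

```text
clock: 11.18
tcp_pos: [0.5532, -0.1283, 0.2209]
eef_rot: [[1.0, 0.0, -0.021], [0.021, -0.001, 1.0], [0.0, -1.0, -0.001]]
wrist_force: [-0.3, 0.8, -0.7]
width: 0.0855
```

Run:
```python
from h import *
o=st(); print(o['joint_pos'].round(3)); snap('wrist','w5')
```

```text
t 11.18 tcp [ 0.5532 -0.1283  0.2209] F [-0.3  0.8 -0.7] w 0.0855
[[1.0, 0.0, -0.021], [0.021, -0.001, 1.0], [0.0, -1.0, -0.001]]
[-0.434  0.421  1.393 -0.     1.327 -2.025]
```

View pics/w5.png

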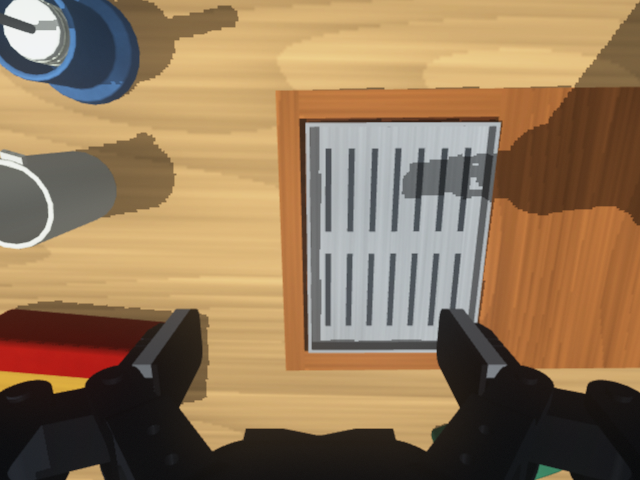

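Call:
step_arm:
  deltas:
    - [-0.08,-0.1,-0.9,0,0,0]
    - [-0.08,-0.1,-0.9,0,0,0]
    - [-0.08,-0.1,-0.9,0,0,0]
    - [-0.08,-0.1,-0.9,0,0,0]
    - [-0.08,-0.1,-0.9,0,0,0]
    - [-0.08,-0.1,-0.9,0,0,0]
    - [-0.08,-0.1,-0.9,0,0,0]
    - [-0.08,0,-0.8,0,0,0]
    - [0,0,0,0,0,0]

```text
clock: 12.35
tcp_pos: [0.5394, -0.3396, 0.2411]
eef_rot: [[1.0, -0.001, -0.023], [0.023, 0.001, 1.0], [-0.001, -1.0, 0.001]]
wrist_force: [-0.1, 0.4, -0.7]
width: 0.0855
```

Run:
```python
from h import *
o=st(); M=vision.camera_model('wrist'); snap('wrist','w6')
print(proj(M,[[.538,-.341,.09],[.538,-.341,0],[.4285,-.321,.07],[.428,-.3175,.195]]).round(0).tolist())
```

```text
t 12.35 tcp [ 0.5394 -0.3396  0.2411] F [-0.1  0.4 -0.7] w 0.0855
[[1.0, -0.001, -0.023], [0.023, 0.001, 1.0], [-0.001, -1.0, 0.001]]
[[318.0, 226.0], [318.0, 203.0], [350.0, 68.0], [382.0, 24.0]]
```

View pics/w6.png

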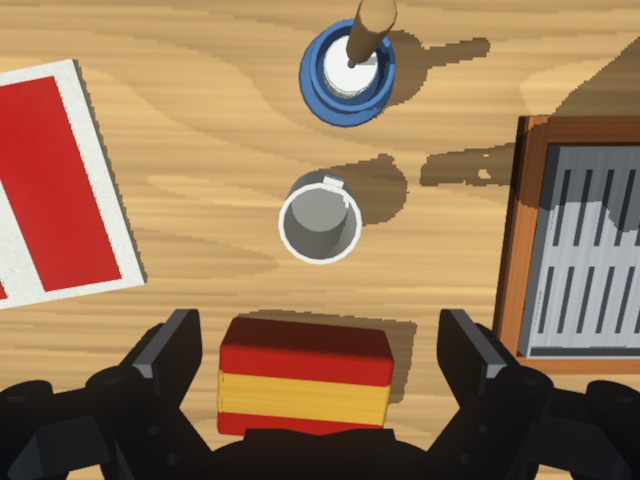

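Call:
step_arm:
  deltas:
    - [-0.07,1,0,0,0,0]
    - [0,1,0,0,0,0]
    - [0,1,0,0,0,0]
    - [0,1,0,0,0,0]
    - [0,1,0,0,0,0]
    - [0,0.7,0,0,0,0]
    - [0,0.4,0,0,0,0]
    - [0,0,0,0,0,0]

```text
clock: 13.4
tcp_pos: [0.5376, -0.3383, 0.0584]
eef_rot: [[1.0, -0.001, -0.025], [0.025, 0.001, 1.0], [-0.001, -1.0, 0.001]]
wrist_force: [0.3, 0.4, 1.1]
width: 0.0851
```

Call:
step_arm:
  deltas:
    - [0,0,0,0,0,0]
    - [0,0,0,0,0,0]
    - [0,0,0,0,0,0]
    - [0,0,0,0,0,0]
    - [0,0,0,0,0,0]
  hand: 255

```text
clock: 14.02
tcp_pos: [0.5382, -0.3393, 0.0601]
eef_rot: [[1.0, 0.002, -0.025], [0.025, -0.001, 1.0], [0.002, -1.0, -0.001]]
wrist_force: [-0.2, 2.8, 6.0]
width: 0.0603
```

Run:
```python
from h import *
o=st(); M=vision.camera_model('wrist'); snap('wrist','w7'); snap('side','s7')
```

```text
t 14.03 tcp [ 0.5382 -0.3393  0.0601] F [-0.2  2.8  6. ] w 0.0603
[[1.0, 0.002, -0.025], [0.025, -0.001, 1.0], [0.002, -1.0, -0.001]]
```

View pics/w7.png

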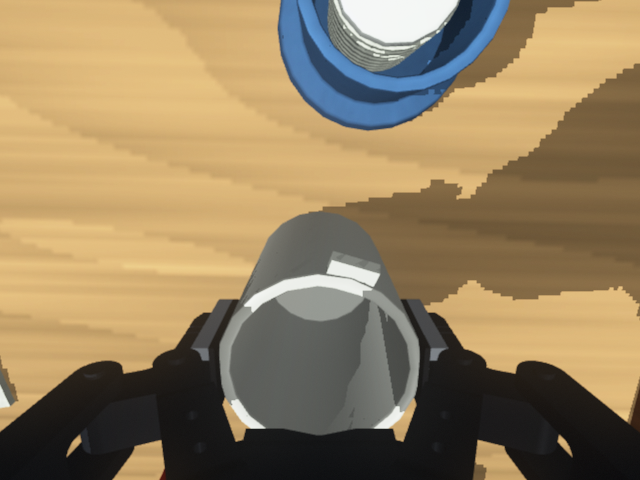

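View pics/s7.png

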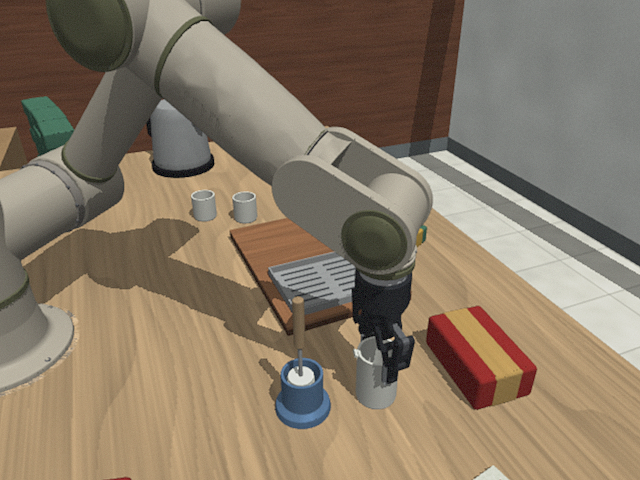

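Call:
step_arm:
  deltas:
    - [0,-0.4,0,0,0,0]
    - [0,-0.8,0,0,0,0]
    - [0,-0.9,0,0,0,0]
    - [0,-0.9,0,0,0,0]
    - [0,-0.3,0.4,0,0,0]
    - [0.2,0,0.8,0,0,0]
    - [0.3,0,0.9,0,0,0]
    - [0.4,0,0.9,0,0,0]
    - [0.4,0,0.9,0,0,0]

```text
clock: 15.25
tcp_pos: [0.5736, -0.2182, 0.1562]
eef_rot: [[1.0, -0.002, -0.026], [0.026, 0.002, 1.0], [-0.002, -1.0, 0.002]]
wrist_force: [0.6, -0.5, -3.1]
width: 0.0597
```

Call:
step_arm:
  deltas:
    - [0.4,0,0.9,0,0,0]
    - [0.4,0,0.9,0,0,0]
    - [0.4,0,0.9,0,0,0]
    - [0.4,0,0.9,0,0,0]
    - [0.3,0,0.9,0,0,0]
    - [0.1,0,0.5,0,0,0]
    - [0,0,0.2,0,0,0]
    - [0,0,0,0,0,0]
    - [0,0,0,0,0,0]

```text
clock: 16.38
tcp_pos: [0.6297, -0.0645, 0.1577]
eef_rot: [[1.0, -0.0, -0.024], [0.024, -0.0, 1.0], [-0.0, -1.0, -0.0]]
wrist_force: [-0.6, 0.4, -3.8]
width: 0.0594
```

Call:
step_arm:
  deltas:
    - [-0.05,0.5,0,0,0,0]
    - [0,0.8,0,0,0,0]
    - [0,0.7,0,0,0,0]
    - [0,0.3,0,0,0,0]
    - [0,0.15,0,0,0,0]
    - [0,0.05,0,0,0,0]
    - [0,0,0,0,0,0]
    - [0,0,0,0,0,0]

```text
clock: 17.38
tcp_pos: [0.6286, -0.0639, 0.0832]
eef_rot: [[1.0, 0.001, -0.025], [0.025, -0.0, 1.0], [0.001, -1.0, -0.0]]
wrist_force: [-0.6, -0.8, -2.8]
width: 0.0594
```

Run:
```python
from h import *
o=st(); snap('side','s8'); snap('wrist','w8')
c=cv2.imread('pics/s8.png')
cv2.imwrite('pics/s8c.png',cv2.resize(c[180:330,250:450],None,fx=4,fy=4,interpolation=cv2.INTER_CUBIC))
```

```text
t 17.38 tcp [ 0.6286 -0.0639  0.0832] F [-0.6 -0.8 -2.8] w 0.0594
[[1.0, 0.001, -0.025], [0.025, -0.0, 1.0], [0.001, -1.0, -0.0]]
```

View pics/s8c.png

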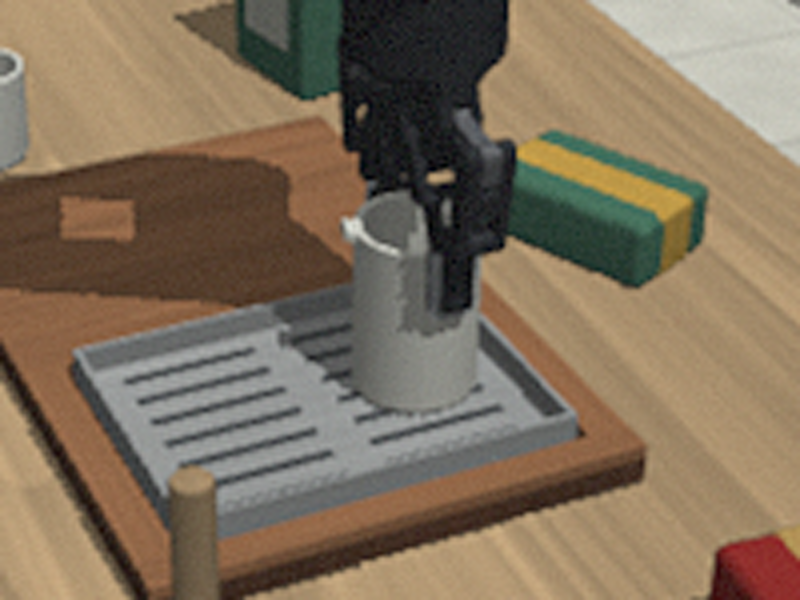

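View pics/w8.png

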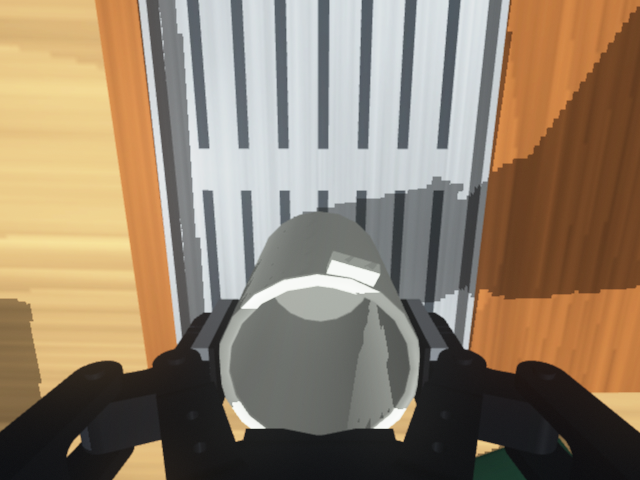

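Call:
step_arm:
  deltas:
    - [0,0.07,0,0,0,0]
    - [0,0.04,0,0,0,0]
    - [0,0,0,0,0,0]
    - [0,0,0,0,0,0]

```text
clock: 17.98
tcp_pos: [0.6286, -0.0638, 0.0811]
eef_rot: [[1.0, 0.001, -0.025], [0.025, -0.001, 1.0], [0.001, -1.0, -0.001]]
wrist_force: [-4.1, 1.7, 9.4]
width: 0.0597
```

Call:
step_arm:
  deltas:
    - [0,0,0,0,0,0]
    - [0,0,0,0,0,0]
    - [0,0,0,0,0,0]
    - [0,-0.5,0,0,0,0]
    - [0,-1,0,0,0,0]
    - [0,-1,0,0,0,0]
    - [0,-1,0,0,0,0]
    - [0,-1,0,0,0,0]
    - [0,-1,0,0,0,0]
    - [0,0,0,0,0,0]
  hand: 20

```text
clock: 19.23
tcp_pos: [0.6291, -0.064, 0.2478]
eef_rot: [[1.0, 0.006, -0.025], [0.025, -0.002, 1.0], [0.006, -1.0, -0.002]]
wrist_force: [-0.3, -0.6, -1.2]
width: 0.0788
```

Run:
```python
from h import *
o=st(); print(o['joint_pos'].round(3)); snap('side','s9'); M=vision.camera_model('wrist'); snap('wrist','w9')
print(proj(M,[.6285,-.064,.111]))
```

```text
t 19.23 tcp [ 0.6291 -0.064   0.2478] F [-0.3 -0.6 -1.2] w 0.0788
[[1.0, 0.006, -0.025], [0.025, -0.002, 1.0], [0.006, -1.0, -0.002]]
[-0.286  0.549  1.128  0.     1.459 -1.882]
[[319.89751384 232.76326414]]
```

View pics/w9.png

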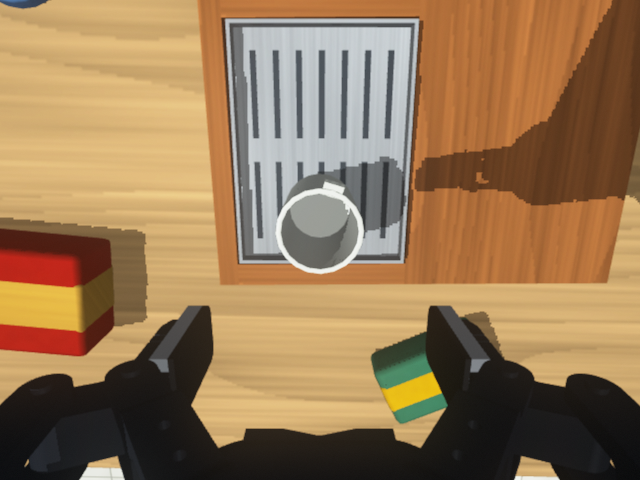

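View pics/s9.png

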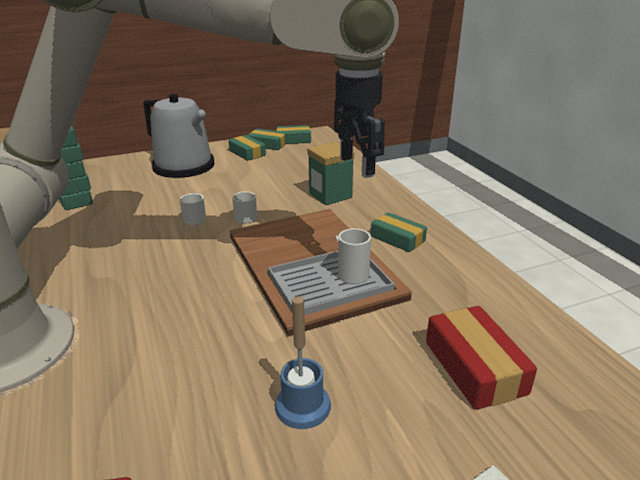

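Run:
```python
from h import *
im=snap('top','t9')[:,:,::-1]; s=cv2.imread('pics/s9.png')
a=cv2.resize(im[285:345,400:480],None,fx=8,fy=8,interpolation=cv2.INTER_CUBIC)
b=cv2.resize(s[285:430,260:345],None,fx=4,fy=4,interpolation=cv2.INTER_CUBIC)
cv2.imwrite('pics/b1.png',a);cv2.imwrite('pics/b2.png',b)
T=vision.camera_model('top');S=vision.camera_model('side')
for z in (.2,.121,.066): print(proj(T,[.4285,-.321,z]),proj(S,[.4285,-.321,z]))
```

```text
[[454.38423178 321.3076945 ]] [[300.49012185 299.84999543]]
[[443.78124583 317.59428428]] [[302.12245835 345.8721715 ]]
[[437.22413815 315.29783395]] [[303.15582814 375.00705033]]
```

View pics/b1.png

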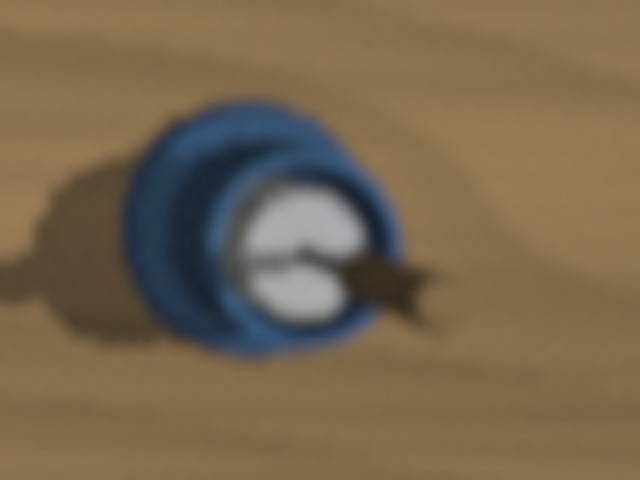

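View pics/b2.png

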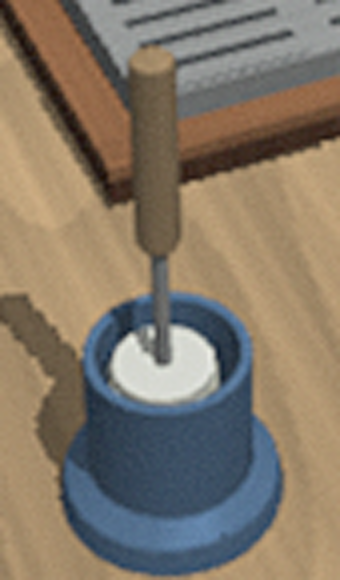

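Run:
```python
from h import *
T=vision.camera_model('top');S=vision.camera_model('side')
for a,b,z in [((453,322),(298,300),.201),((442.5,318),(299.5,345),.121),((438,316.9),(301,373.7),.066)]:
    s=least_squares(lambda p:np.r_[proj(T,p)[0]-a,proj(S,p)[0]-b],[.43,-.32,.1]); print(s.x.round(4),s.fun.round(1), ray(T,a,z)[0].round(4),ray(S,b,z)[0].round(4))
print('potrim',ray(S,(302-.1,373.5),.07),ray(T,(400+305/8,285+250/8),.07),'foot',ray(T,(400+251/8,285+228/8),0.))
```

```text
[ 0.4262 -0.3182  0.1985] [-0.1  0.3  0.2 -0. ] [ 0.427  -0.3177  0.201 ] [ 0.425  -0.3213  0.201 ]
[ 0.4263 -0.3177  0.1206] [-0.2  0.5  0.3 -0. ] [ 0.4275 -0.318   0.121 ] [ 0.4258 -0.3179  0.121 ]
[ 0.4251 -0.3217  0.0705] [ 0. -0. -0.  0.] [ 0.4246 -0.323   0.066 ] [ 0.4266 -0.3174  0.066 ]
potrim [[ 0.42658036 -0.32133449  0.07      ]] [[ 0.42659884 -0.3221129   0.07      ]] foot [[ 0.42678338 -0.32431774  0.        ]]
```

Call:
step_arm:
  deltas:
    - [-0.58,-0.1,-0.69,0,0,0]
    - [-0.58,-0.1,-0.69,0,0,0]
    - [-0.58,-0.1,-0.69,0,0,0]
    - [-0.58,-0.1,-0.69,0,0,0]
    - [-0.58,-0.1,-0.69,0,0,0]
    - [-0.58,-0.1,-0.69,0,0,0]
    - [-0.58,-0.1,-0.69,0,0,0]
    - [-0.58,-0.1,-0.69,0,0,0]
    - [-0.58,0,-0.69,0,0,0]
    - [-0.58,0,-0.69,0,0,0]
    - [-0.58,0,-0.69,0,0,0]
    - [-0.58,0,-0.69,0,0,0]
  hand: 80

```text
clock: 20.88
tcp_pos: [0.4249, -0.3177, 0.2675]
eef_rot: [[1.0, -0.001, -0.025], [0.025, 0.001, 1.0], [-0.001, -1.0, 0.001]]
wrist_force: [0.3, -0.5, 0.2]
width: 0.0585
```

Call:
step_arm:
  deltas:
    - [0,0,0,0,0,0]
    - [0,0,0,0,0,0]

```text
clock: 21.12
tcp_pos: [0.4259, -0.3167, 0.2679]
eef_rot: [[1.0, -0.0, -0.025], [0.025, 0.001, 1.0], [-0.0, -1.0, 0.001]]
wrist_force: [0.3, 0.3, 0.1]
width: 0.0589
```

Run:
```python
from h import *
o=st(); M=vision.camera_model('wrist'); snap('wrist','w10')
print(proj(M,[[.4263,-.318,.201],[.4263,-.318,.121],[.427,-.322,.07]]))
```

```text
t 21.12 tcp [ 0.4259 -0.3167  0.2679] F [0.3 0.3 0.1] w 0.0589
[[1.0, -0.0, -0.025], [0.025, 0.001, 1.0], [-0.0, -1.0, 0.001]]
[[317.73964849 266.53292364]
 [317.96215297 229.43522914]
 [313.30758481 215.27947388]]
```

View pics/w10.png

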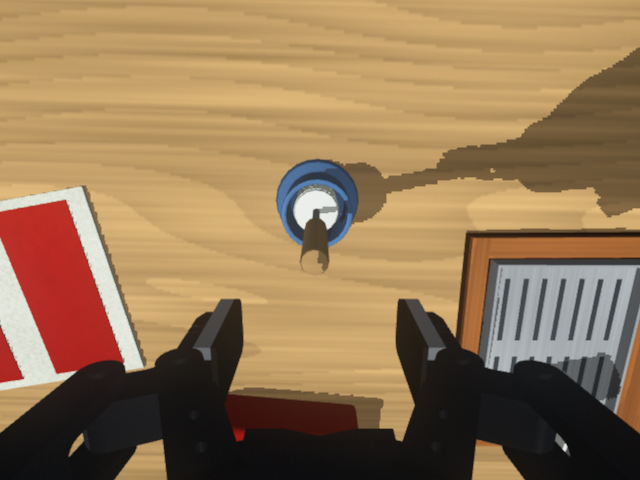

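Call:
step_arm:
  deltas:
    - [-0.03,0.9,-0.08,0,0,0]
    - [0,1,0,0,0,0]
    - [0,0.9,0,0,0,0]
    - [0,0.6,0,0,0,0]
    - [0,0.35,0,0,0,0]
    - [0,0,0,0,0,0]

```text
clock: 21.92
tcp_pos: [0.425, -0.3192, 0.1556]
eef_rot: [[1.0, -0.001, -0.025], [0.025, 0.001, 1.0], [-0.001, -1.0, 0.001]]
wrist_force: [-0.8, -0.7, 0.4]
width: 0.0589
```

Run:
```python
from h import *
o=st(); snap('wrist','w11')
```

```text
t 21.93 tcp [ 0.425  -0.3192  0.1556] F [-0.8 -0.7  0.4] w 0.0589
[[1.0, -0.001, -0.025], [0.025, 0.001, 1.0], [-0.001, -1.0, 0.001]]
```

View pics/w11.png

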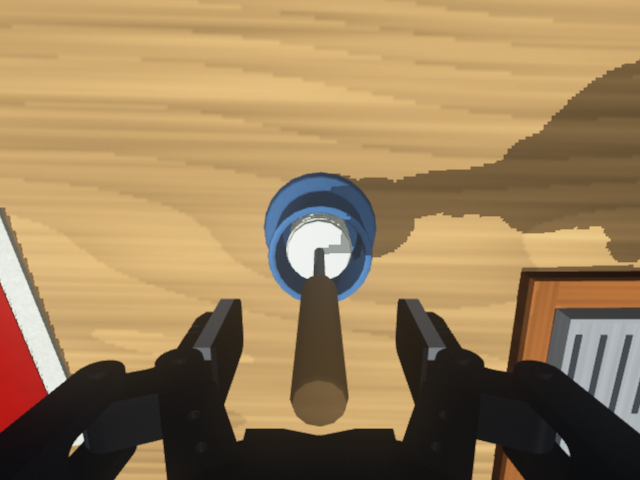

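Handle top at (319,402), centred between the pads. Grip.

Call:
step_arm:
  deltas:
    - [0,0,0,0,0,0]
    - [0,0,0,0,0,0]
    - [0,0,0,0,0,0]
    - [0,0,0,0,0,0]
    - [0,0,0,0,0,0]
  hand: 255

```text
clock: 22.6
tcp_pos: [0.4251, -0.3198, 0.1564]
eef_rot: [[1.0, 0.001, -0.025], [0.025, -0.001, 1.0], [0.001, -1.0, -0.001]]
wrist_force: [-0.2, 1.7, 6.1]
width: 0.0147
```

Call:
step_arm:
  deltas:
    - [0,-0.5,0,0,0,0]
    - [0,-0.9,0,0,0,0]
    - [0,-0.9,0,0,0,0]
    - [0,-0.9,0,0,0,0]
    - [0,-0.9,0,0,0,0]
    - [0,-0.6,0,0,0,0]
    - [0,0,0,0,0,0]
    - [0,0,0,0,0,0]

```text
clock: 23.6
tcp_pos: [0.4247, -0.3195, 0.2962]
eef_rot: [[1.0, -0.001, -0.025], [0.025, 0.001, 1.0], [-0.001, -1.0, 0.001]]
wrist_force: [-0.0, -0.6, -0.5]
width: 0.0146
```

Run:
```python
from h import *
o=st(); snap('wrist','w12'); snap('side','s12'); snap('top','t12')
```

```text
t 23.6 tcp [ 0.4247 -0.3195  0.2962] F [-0.  -0.6 -0.5] w 0.0146
[[1.0, -0.001, -0.025], [0.025, 0.001, 1.0], [-0.001, -1.0, 0.001]]
```

View pics/w12.png

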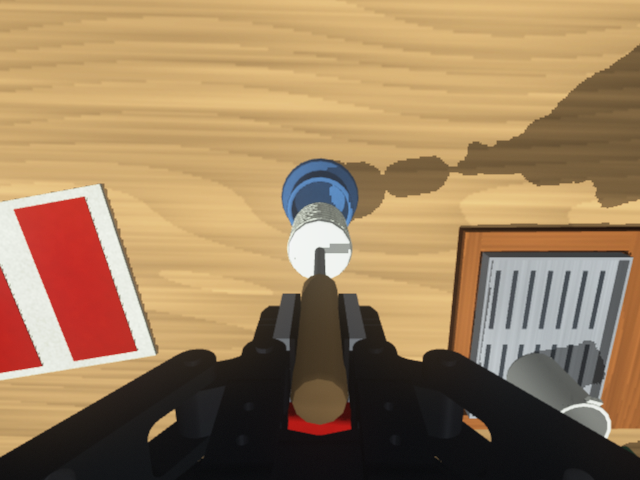

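View pics/s12.png

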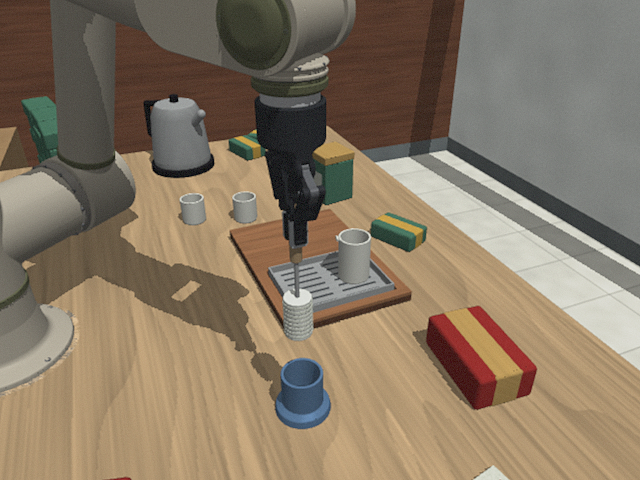

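Run:
```python
from h import *
o=status.get_obs(); p=o['tcp_pos']; z0=p[2]-.1504
for c in('wrist','side','top'):
    M=vision.camera_model(c); print(c,proj(M,[[p[0],p[1],z0+.06],[p[0],p[1],z0],[p[0],p[1],z0+.115]]).round(1).tolist())
a=cv2.imread('pics/s12.png')[270:350,260:340]; cv2.imwrite('pics/b3.png',cv2.resize(a,None,fx=7,fy=7,interpolation=cv2.INTER_CUBIC))
```

```text
wrist [[320.0, 252.6], [319.7, 227.9], [320.4, 289.1]]
side [[297.2, 296.3], [298.6, 332.1], [295.8, 260.7]]
top [[454.5, 323.3], [446.3, 320.4], [463.0, 326.4]]
```

View pics/b3.png

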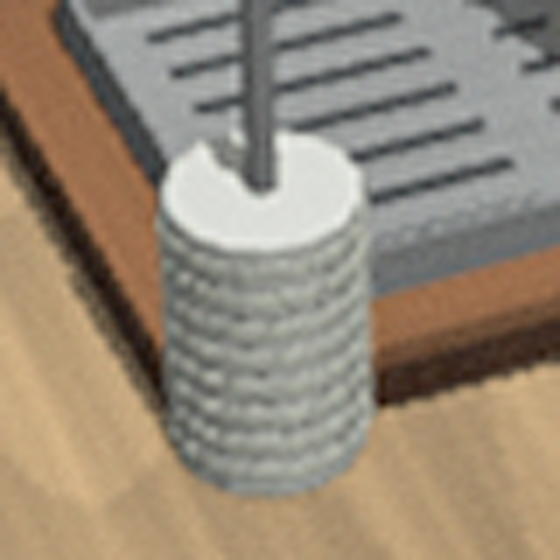

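Call:
step_arm:
  deltas:
    - [0.4,0,0.4,0,0,0]
    - [0.58,0,0.7,0,0,0]
    - [0.58,0,0.7,0,0,0]
    - [0.58,0,0.7,0,0,0]
    - [0.58,0,0.7,0,0,0]
    - [0.58,0,0.7,0,0,0]
    - [0.58,0,0.7,0,0,0]
    - [0.58,0,0.7,0,0,0]
    - [0.58,0,0.7,0,0,0]
    - [0.58,0,0.7,0,0,0]
    - [0.58,0,0.7,0,0,0]
    - [0.58,0,0.7,0,0,0]

```text
clock: 25.25
tcp_pos: [0.6229, -0.0698, 0.2966]
eef_rot: [[1.0, -0.0, -0.025], [0.025, 0.0, 1.0], [-0.0, -1.0, 0.0]]
wrist_force: [-0.5, -0.5, -0.3]
width: 0.0147
```

Call:
step_arm:
  deltas:
    - [0.2,0,0.23,0,0,0]
    - [0,0,0,0,0,0]
    - [0,0,0,0,0,0]
    - [0,0,0,0,0,0]

```text
clock: 25.75
tcp_pos: [0.6278, -0.0654, 0.2971]
eef_rot: [[1.0, 0.0, -0.024], [0.024, -0.0, 1.0], [0.0, -1.0, -0.0]]
wrist_force: [0.4, -0.7, -0.6]
width: 0.0143
```

Run:
```python
from h import *
o=st(); p=o['tcp_pos']; z0=p[2]-.1504
snap('wrist','w13')
s=snap('side','s13')[:,:,::-1]
cv2.imwrite('pics/b4.png',cv2.resize(s[140:320,250:420],None,fx=4,fy=4)[:600])
for c in('wrist','side'):
    M=vision.camera_model(c); print(c,proj(M,[[p[0],p[1],z0+.06],[p[0],p[1],z0],[.6278,-.064,.111]]).round(1).tolist())
```

```text
t 25.75 tcp [ 0.6278 -0.0654  0.2971] F [ 0.4 -0.7 -0.6] w 0.0143
[[1.0, 0.0, -0.024], [0.024, -0.0, 1.0], [0.0, -1.0, -0.0]]
wrist [[319.9, 252.3], [319.7, 227.5], [321.3, 217.0]]
side [[355.3, 190.6], [354.5, 220.0], [353.8, 236.2]]
```

View pics/w13.png

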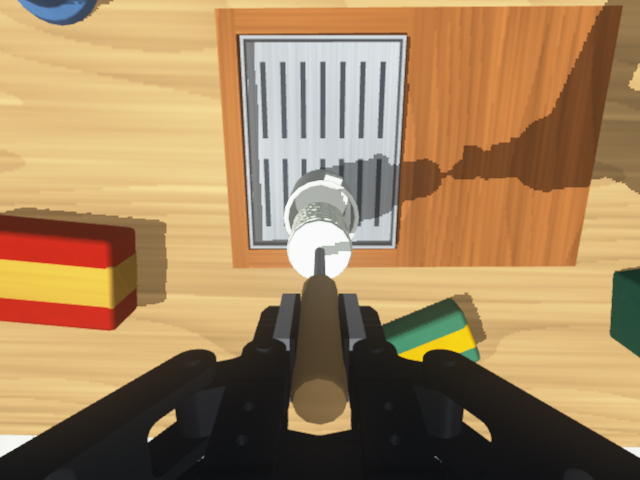

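View pics/b4.png

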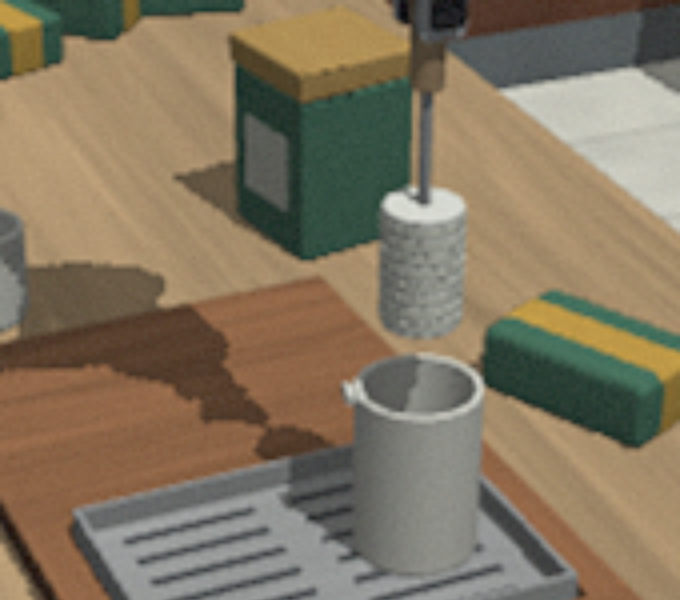

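Call:
step_arm:
  deltas:
    - [0,0.5,0.04,0,0,0]
    - [0,0.8,0,0,0,0]
    - [0,0.8,0,0,0,0]
    - [0,0.8,0,0,0,0]
    - [0,0.6,0,0,0,0]
    - [0,0.3,0,0,0,0]
    - [0,0.1,0,0,0,0]
    - [0,0,0,0,0,0]
    - [0,0,0,0,0,0]

```text
clock: 26.98
tcp_pos: [0.6283, -0.0636, 0.1805]
eef_rot: [[1.0, 0.001, -0.025], [0.025, -0.0, 1.0], [0.001, -1.0, -0.0]]
wrist_force: [-0.3, -0.4, -1.2]
width: 0.0148
```

Run:
```python
from h import *
o=st(); p=o['tcp_pos']
snap('wrist','w14')
s=snap('side','s14')[:,:,::-1]
cv2.imwrite('pics/b5.png',cv2.resize(s[180:320,250:420],None,fx=4,fy=4)[:600])
```

```text
t 26.98 tcp [ 0.6283 -0.0636  0.1805] F [-0.3 -0.4 -1.2] w 0.0148
[[1.0, 0.001, -0.025], [0.025, -0.0, 1.0], [0.001, -1.0, -0.0]]
```

View pics/w14.png

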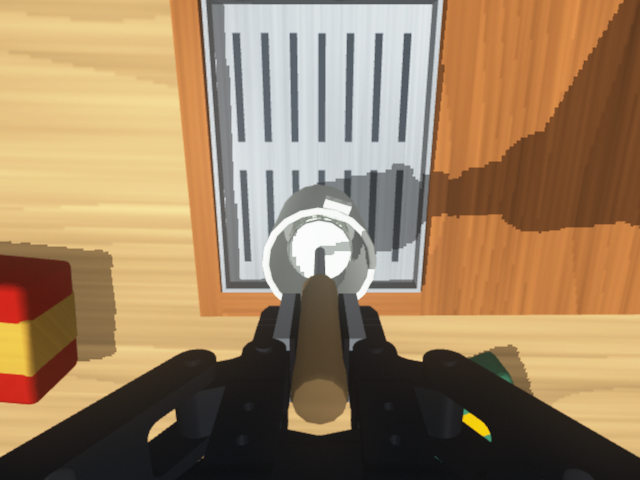

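View pics/b5.png

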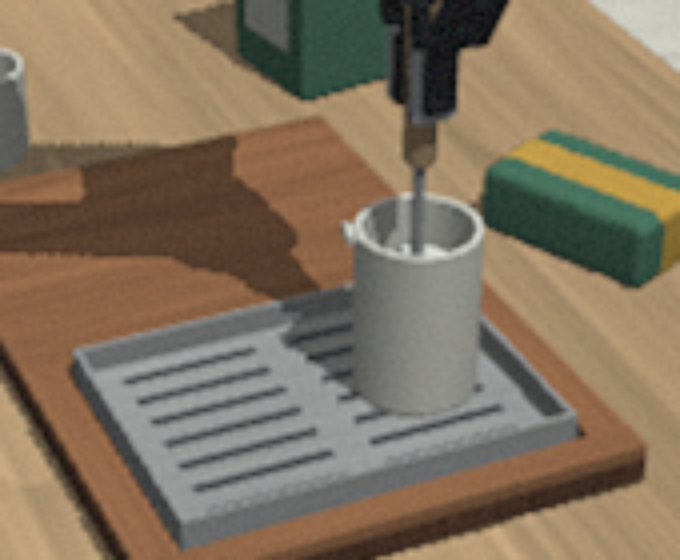

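Call:
step_arm:
  deltas:
    - [0,0.05,0,0,0,0]
    - [0,0,0,0,0,0]
    - [0,-0.6,0,0,0,0]
    - [0,-0.8,0,0,0,0]
    - [0,-0.5,0,0,0,0]
    - [0,0,0,0,0,0]
    - [0,0,0,0,0,0]
    - [0,0.6,0,0,0,0]
    - [0,0.8,0,0,0,0]
    - [0,0.5,0,0,0,0]
    - [0,0,0,0,0,0]
    - [0,0,0,0,0,0]

```text
clock: 28.58
tcp_pos: [0.628, -0.0635, 0.1782]
eef_rot: [[1.0, -0.0, -0.025], [0.025, 0.0, 1.0], [-0.0, -1.0, 0.0]]
wrist_force: [0.2, -0.5, -0.0]
width: 0.0145
```

Call:
step_arm:
  deltas:
    - [0,0,0,0,0,0]
    - [0,-0.6,0,0,0,0]
    - [0,-0.8,0,0,0,0]
    - [0,-0.5,0,0,0,0]
    - [0,0,0,0,0,0]
    - [0,0,0,0,0,0]

```text
clock: 29.32
tcp_pos: [0.6277, -0.0635, 0.2343]
eef_rot: [[1.0, -0.002, -0.025], [0.025, 0.0, 1.0], [-0.002, -1.0, 0.0]]
wrist_force: [-0.1, -0.1, -0.6]
width: 0.0145
```

Call:
step_arm:
  deltas:
    - [0,0.6,0,0,0,0]
    - [0,0.8,0,0,0,0]
    - [0,0.5,0,0,0,0]
    - [0,0,0,0,0,0]
    - [0,0,0,0,0,0]
    - [0,0,0,0,0,0]

```text
clock: 30.08
tcp_pos: [0.6282, -0.0636, 0.179]
eef_rot: [[1.0, 0.001, -0.025], [0.025, -0.0, 1.0], [0.001, -1.0, -0.0]]
wrist_force: [-0.4, 0.7, -0.2]
width: 0.0143
```

Run:
```python
from h import *
o=st(); p=o['tcp_pos']
s=snap('side','s15')[:,:,::-1]
cv2.imwrite('pics/b6.png',cv2.resize(s[180:320,250:420],None,fx=4,fy=4)[:600])
```

```text
t 30.07 tcp [ 0.6282 -0.0636  0.179 ] F [-0.4  0.7 -0.2] w 0.0143
[[1.0, 0.001, -0.025], [0.025, -0.0, 1.0], [0.001, -1.0, -0.0]]
```

View pics/b6.png

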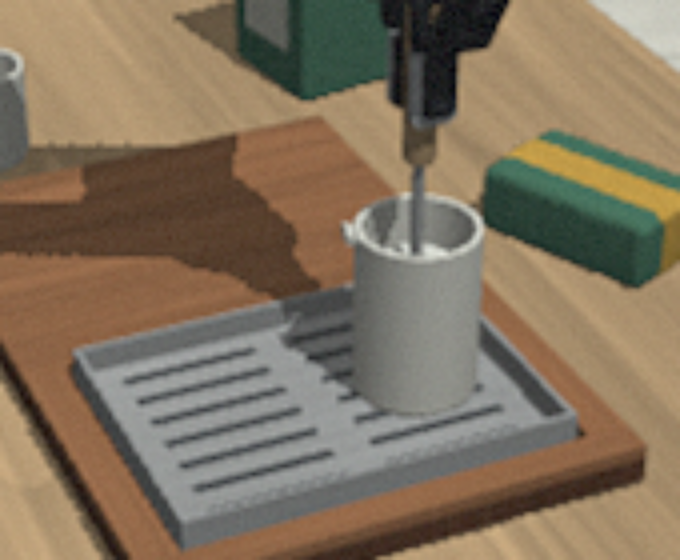

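Call:
step_arm:
  deltas:
    - [0,0.06,0,0,0,0]
    - [0,0,0,0,0,0]
    - [0,0,0,0,0,0]

```text
clock: 30.5
tcp_pos: [0.628, -0.0635, 0.1766]
eef_rot: [[1.0, -0.0, -0.025], [0.025, 0.0, 1.0], [-0.0, -1.0, 0.0]]
wrist_force: [0.6, 0.2, -1.0]
width: 0.0145
```

Call:
step_arm:
  deltas:
    - [0,0.06,0,0,0,0]
    - [0,0,0,0,0,0]
    - [0,0,0,0,0,0]

```text
clock: 30.88
tcp_pos: [0.6282, -0.0636, 0.1753]
eef_rot: [[1.0, 0.001, -0.025], [0.025, -0.0, 1.0], [0.001, -1.0, -0.0]]
wrist_force: [-0.8, 0.0, 4.5]
width: 0.0147
```

Call:
step_arm:
  deltas:
    - [0,-0.5,0,0,0,0]
    - [0,-0.9,0,0,0,0]
    - [0,-0.9,0,0,0,0]
    - [0,-0.9,0,0,0,0]
    - [0,-0.9,0,0,0,0]
    - [0,0,0,0,0,0]

```text
clock: 31.62
tcp_pos: [0.6285, -0.0636, 0.3001]
eef_rot: [[1.0, 0.004, -0.025], [0.025, -0.001, 1.0], [0.004, -1.0, -0.001]]
wrist_force: [0.4, -0.0, -0.9]
width: 0.0147
```

Call:
step_arm:
  deltas:
    - [-0.4,0,-0.4,0,0,0]
    - [-0.58,0,-0.7,0,0,0]
    - [-0.58,0,-0.7,0,0,0]
    - [-0.58,0,-0.7,0,0,0]
    - [-0.58,0,-0.7,0,0,0]
    - [-0.58,0,-0.7,0,0,0]
    - [-0.58,0,-0.7,0,0,0]
    - [-0.58,0,-0.7,0,0,0]
    - [-0.58,0,-0.7,0,0,0]
    - [-0.58,0,-0.7,0,0,0]
    - [-0.58,0,-0.7,0,0,0]
    - [-0.58,0,-0.7,0,0,0]

```text
clock: 33.12
tcp_pos: [0.4298, -0.3118, 0.2965]
eef_rot: [[1.0, -0.001, -0.025], [0.025, 0.002, 1.0], [-0.001, -1.0, 0.002]]
wrist_force: [0.8, 0.3, -0.6]
width: 0.0141
```

Call:
step_arm:
  deltas:
    - [-0.2,0,-0.27,0,0,0]
    - [0,0,0,0,0,0]
    - [0,0,0,0,0,0]
    - [0,0,0,0,0,0]

```text
clock: 33.62
tcp_pos: [0.4253, -0.3191, 0.2977]
eef_rot: [[1.0, 0.0, -0.026], [0.026, 0.0, 1.0], [0.0, -1.0, 0.0]]
wrist_force: [-0.3, -0.7, -0.1]
width: 0.0143
```

Call:
step_arm:
  deltas:
    - [0.02,0.5,-0.01,0,0,0]
    - [0,0.9,0,0,0,0]
    - [0,0.9,0,0,0,0]
    - [0,0.9,0,0,0,0]
    - [0,0.8,0,0,0,0]
    - [0,0.5,0,0,0,0]
    - [0,0.17,0,0,0,0]
    - [0,0,0,0,0,0]

```text
clock: 34.62
tcp_pos: [0.4256, -0.3201, 0.1579]
eef_rot: [[1.0, 0.0, -0.025], [0.025, -0.0, 1.0], [0.0, -1.0, -0.0]]
wrist_force: [0.4, -0.9, -0.5]
width: 0.0147
```

Run:
```python
from h import *
st(); snap('wrist','w16')
```

```text
t 34.62 tcp [ 0.4256 -0.3201  0.1579] F [ 0.4 -0.9 -0.5] w 0.0147
[[1.0, 0.0, -0.025], [0.025, -0.0, 1.0], [0.0, -1.0, -0.0]]
```

View pics/w16.png

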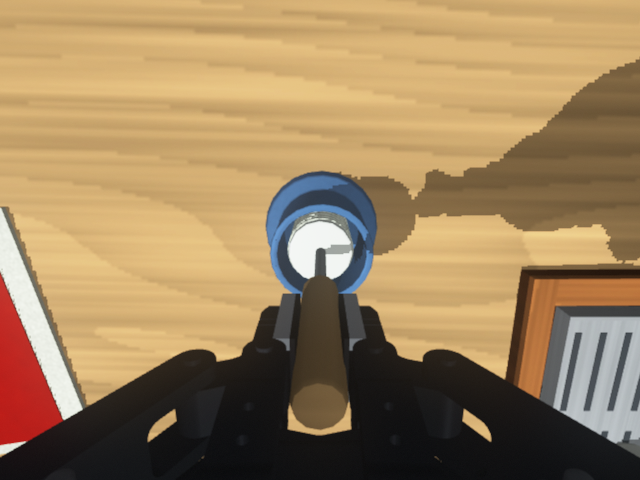

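Brush head is inside the pot (320,250). Lower the last 2 mm, release, lift away.

Call:
step_arm:
  deltas:
    - [0,0.06,0,0,0,0]
    - [0,0,0,0,0,0]
    - [0,0,0,0,0,0]

```text
clock: 35.05
tcp_pos: [0.4255, -0.32, 0.1561]
eef_rot: [[1.0, 0.0, -0.025], [0.025, -0.0, 1.0], [0.0, -1.0, -0.0]]
wrist_force: [-0.4, 0.6, -0.6]
width: 0.0147
```

Call:
step_arm:
  deltas:
    - [0,0,0,0,0,0]
    - [0,0,0,0,0,0]
    - [0,0,0,0,0,0]
    - [0,-0.5,0,0,0,0]
    - [0,-1,0,0,0,0]
    - [0,-1,0,0,0,0]
    - [0,-1,0,0,0,0]
    - [0,-0.7,0,0,0,0]
    - [0,0,0,0,0,0]
  hand: 80

```text
clock: 36.17
tcp_pos: [0.4258, -0.3203, 0.2839]
eef_rot: [[1.0, 0.003, -0.025], [0.025, -0.003, 1.0], [0.002, -1.0, -0.003]]
wrist_force: [-0.0, -0.4, -0.3]
width: 0.0586
```

Run:
```python
from h import *
o=st(); print(o['joint_pos'].round(3));snap('wrist','w17'); snap('side','s17'); snap('top','t17')
T=vision.camera_model('top');S=vision.camera_model('side')
for c,M in(('top',T),('side',S)):
    for d in nets.masks_of(c,'cup0')[:4]:
        print(c,round(d['conf'],2),d['bbox'])
        if c=='top': print(rect(M,d['pixels'],.06))
    for d in nets.spot_point(c,'cup0')[:4]: print(c,round(d['conf'],2),ray(M,d['location'],0).round(4))
```

```text
t 36.17 tcp [ 0.4258 -0.3203  0.2839] F [-0.  -0.4 -0.3] w 0.0586
[[1.0, 0.003, -0.025], [0.025, -0.003, 1.0], [0.002, -1.0, -0.003]]
[-0.865  0.3    1.399  0.     1.439 -2.46 ]
top 0.93 [179.9, 265.4, 203.7, 291.0]
(array([506.00878906, 278.5239563 ]), (53.70833969116211, 58.251827239990234), 1.9689390659332275)
top 0.91 [162.0, 314.0, 189.3, 337.9]
(array([389.82507324, 318.56869507]), (52.85855484008789, 64.41061401367188), 19.738292694091797)
top 0.88 [[0.3911 0.3279 0.    ]]
top 0.84 [[0.4999 0.2866 0.    ]]
top 0.39 [[0.7426 0.3173 0.    ]]
side 0.85 [179.6, 193.2, 207.2, 222.8]
side 0.77 [233.0, 190.9, 258.0, 224.5]
side 0.76 [[0.3865 0.3277 0.    ]]
```

View pics/s17.png

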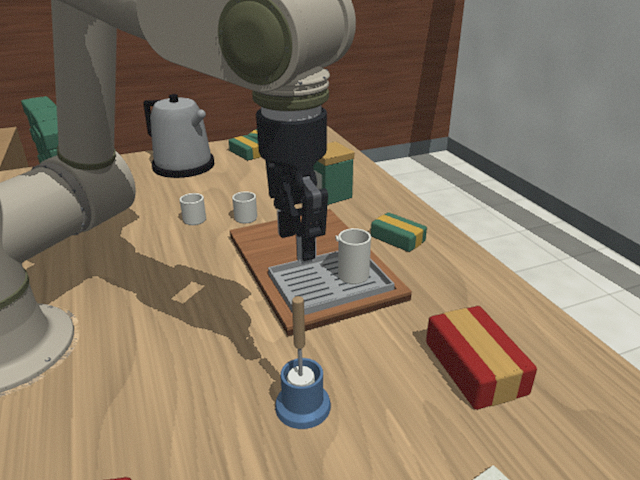

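View pics/t17.png

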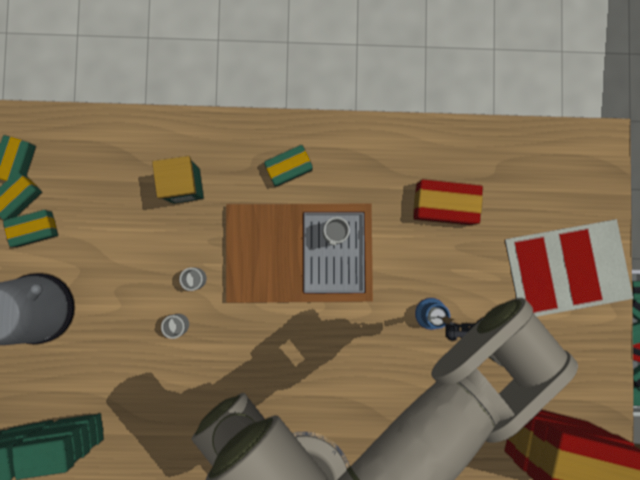

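Call:
step_arm:
  deltas:
    - [0.16,0,0.7,0,0,0]
    - [0.16,0,1,0,0,0]
    - [0.16,0,1,0,0,0]
    - [0.16,0,1,0,0,0]
    - [0.16,0,1,0,0,0]
    - [0.16,0,1,0,0,0]
    - [0.16,0,1,0,0,0]
    - [0.16,0,1,0,0,0]
    - [0.16,0,1,0,0,0]
    - [0.16,0,1,0,0,0]
    - [0.16,0,1,0,0,0]
    - [0.16,0,1,0,0,0]
  hand: 0

```text
clock: 38.02
tcp_pos: [0.4739, 0.0343, 0.2819]
eef_rot: [[1.0, -0.0, -0.025], [0.025, 0.0, 1.0], [-0.0, -1.0, 0.0]]
wrist_force: [-0.8, 0.5, 0.4]
width: 0.0853
```

Call:
step_arm:
  deltas:
    - [0.16,0,1,0,0,0]
    - [0.16,0,1,0,0,0]
    - [0.16,0,1,0,0,0]
    - [0.16,0,1,0,0,0]
    - [0.16,0,1,0,0,0]
    - [0.16,0,1,0,0,0]
    - [0.16,0,1,0,0,0]
    - [0.16,0,0.9,0,0,0]
    - [0,0,0.5,0,0,0]
    - [0,0,0,0,0,0]

```text
clock: 39.28
tcp_pos: [0.5059, 0.2859, 0.2817]
eef_rot: [[1.0, -0.0, -0.026], [0.026, -0.0, 1.0], [-0.0, -1.0, -0.0]]
wrist_force: [0.3, -0.7, -0.3]
width: 0.0853
```

Call:
step_arm:
  deltas:
    - [0,0,0,0,0.055,0]
    - [0,0,0,0,0.055,0]
    - [0,0,0,0,0.055,0]
    - [0,0,0,0,0.055,0]
    - [0,0,0,0,0.055,0]
    - [0,0,0,0,0.055,0]
    - [0,0,0,0,0.055,0]
    - [0,0,0,0,0.055,0]
    - [0,0,0,0,0.055,0]
    - [0,0,0,0,0,0]
    - [0,0,0,0,0,0]

```text
clock: 40.65
tcp_pos: [0.5066, 0.2847, 0.282]
eef_rot: [[0.043, 0.0, 0.999], [-0.999, -0.0, 0.043], [0.0, -1.0, 0.0]]
wrist_force: [-0.8, 0.1, 1.0]
width: 0.0854
```

Run:
```python
from h import *
o=st(); print(o['joint_pos'].round(3));M=vision.camera_model('wrist');snap('wrist','w18'); print(proj(M,[[.504,.283,.06],[.504,.283,0],[.39,.323,.06]]).round(0).tolist())
```

```text
t 40.65 tcp [0.5066 0.2847 0.282 ] F [-0.8  0.1  1. ] w 0.0854
[[0.043, 0.0, 0.999], [-0.999, -0.0, 0.043], [0.0, -1.0, 0.0]]
[ 0.311  0.415  1.244 -0.     1.483  0.268]
[[316.0, 210.0], [317.0, 198.0], [187.0, 159.0]]
```

View pics/w18.png

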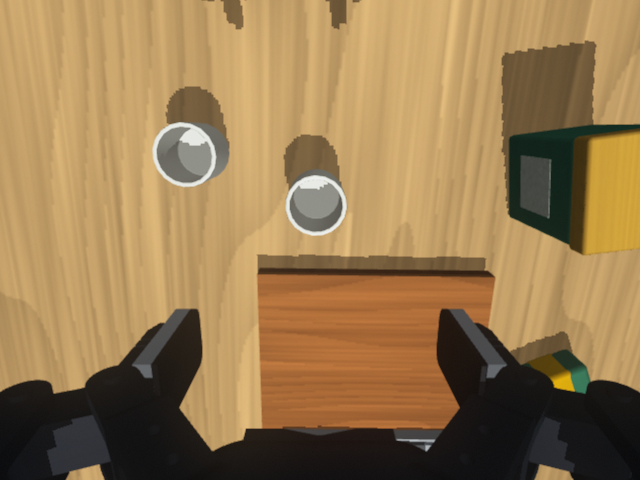

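Call:
step_arm:
  deltas:
    - [-0.08,0.7,-0.09,0,0,0]
    - [0,1,0,0,0,0]
    - [0,1,0,0,0,0]
    - [0,1,0,0,0,0]
    - [0,1,0,0,0,0]
    - [0,1,0,0,0,0]
    - [0,1,0,0,0,0]
    - [0,0.8,0,0,0,0]
    - [0,0.5,0,0,0,0]
    - [0,0.2,0,0,0,0]
    - [0,0,0,0,0,0]

```text
clock: 42.08
tcp_pos: [0.504, 0.2875, 0.0362]
eef_rot: [[0.041, 0.0, 0.999], [-0.999, 0.0, 0.041], [-0.0, -1.0, 0.0]]
wrist_force: [-0.3, -0.1, 0.2]
width: 0.0855
```

Run:
```python
from h import *
o=st();snap('wrist','w19')
```

```text
t 42.08 tcp [0.504  0.2875 0.0362] F [-0.3 -0.1  0.2] w 0.0855
[[0.041, 0.0, 0.999], [-0.999, 0.0, 0.041], [-0.0, -1.0, 0.0]]
```

View pics/w19.png

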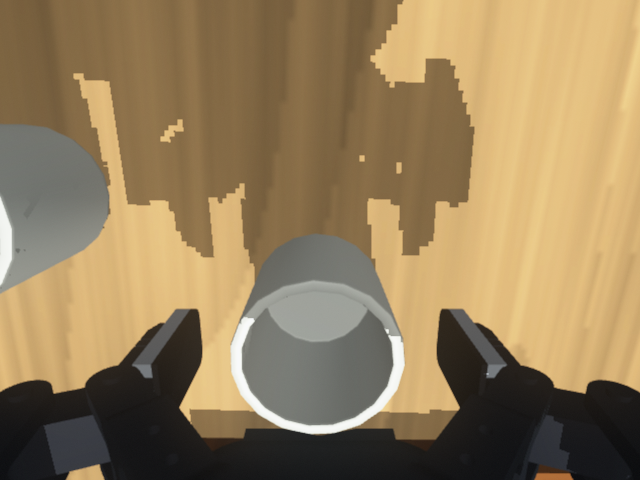

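Run:
```python
from h import *
M=vision.camera_model('wrist'); print(proj(M,[[.504,.2875,.06],[.504,.2915,.06]]))
```

```text
[[318.67533121 360.3193543 ]
 [319.19241002 349.02442684]]
```

Call:
step_arm:
  deltas:
    - [0,0,0,0,0,0]
    - [0,0,0,0,0,0]
    - [0,0,0,0,0,0]
    - [0,0,0,0,0,0]
    - [0,0,0,0,0,0]
  hand: 255

```text
clock: 42.75
tcp_pos: [0.5043, 0.2877, 0.0369]
eef_rot: [[0.04, 0.002, 0.999], [-0.999, 0.001, 0.04], [-0.001, -1.0, 0.002]]
wrist_force: [-0.2, -1.2, 5.5]
width: 0.0533
```

Call:
step_arm:
  deltas:
    - [0,-0.4,0,0,0,0]
    - [0,-0.8,0,0,0,0]
    - [0,-0.9,0,0,0,0]
    - [0.3,-0.9,0,0,0,0]
    - [0.8,-0.3,0,0,0,0]
    - [1,0,0,0,0,0]
    - [1,0,0,0,0,0]
    - [1,0,0,0,0,0]
    - [1,0,0,0,0,0]

```text
clock: 43.88
tcp_pos: [0.5099, 0.1337, 0.1355]
eef_rot: [[0.04, 0.0, 0.999], [-0.999, 0.0, 0.04], [0.0, -1.0, 0.0]]
wrist_force: [-0.2, -0.9, -1.0]
width: 0.0535
```

Call:
step_arm:
  deltas:
    - [1,0,0,0,0,0]
    - [1,0,0,0,0,0]
    - [1,0,0,0,0,0]
    - [1,0,0,0,0,0]
    - [1,0,0,0,0,0]
    - [1,0,0.1,0,0,0]
    - [1,0,0.05,0,0,0]
    - [0.7,0,0,0,0,0]
    - [0.2,0,0,0,0,0]
    - [0,0,0,0,0,0]
    - [0,0,0,0,0,0]

```text
clock: 45.25
tcp_pos: [0.524, -0.1012, 0.1349]
eef_rot: [[0.041, -0.0, 0.999], [-0.999, 0.0, 0.041], [-0.0, -1.0, -0.0]]
wrist_force: [-0.3, -0.3, -1.7]
width: 0.0539
```

Run:
```python
from h import *
o=st(); print(o['joint_pos'].round(3));snap('wrist','w20');snap('side','s20'); M=vision.camera_model('wrist')
a=np.radians(1.45);R=np.array([[np.cos(a),-np.sin(a)],[np.sin(a),np.cos(a)]])
P=np.array([[.1,.075],[.1,-.075],[-.1,-.075],[-.1,.075]])@R.T+[.5782,-.066]
print(proj(M,np.c_[P,np.full(4,.035)]).round(0).tolist())
```

```text
t 45.25 tcp [ 0.524  -0.1012  0.1349] F [-0.3 -0.3 -1.7] w 0.0539
[[0.041, -0.0, 0.999], [-0.999, 0.0, 0.041], [-0.0, -1.0, -0.0]]
[-0.411  0.436  1.611  0.     1.095 -0.452]
[[612.0, 56.0], [560.0, 312.0], [248.0, 307.0], [238.0, 50.0]]
```

View pics/w20.png

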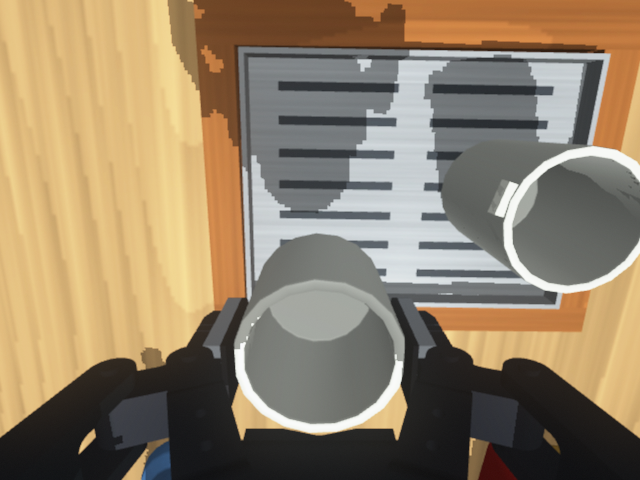

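View pics/s20.png

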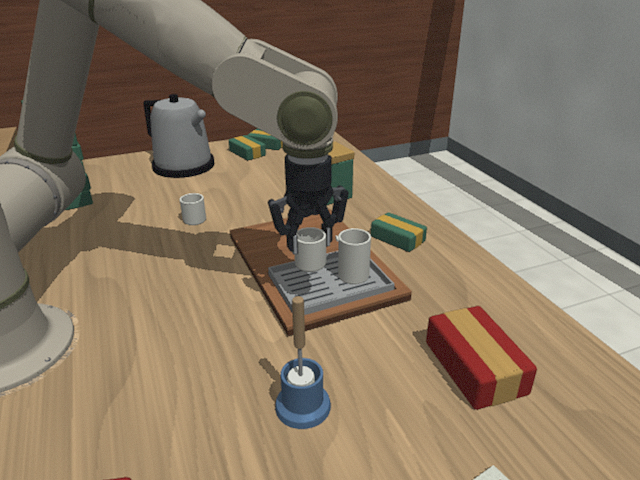

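Call:
step_arm:
  deltas:
    - [0,0.5,0,0,0,0]
    - [0,0.8,0,0,0,0]
    - [0,0.7,0,0,0,0]
    - [0,0.3,0,0,0,0]
    - [0,0.15,0,0,0,0]
    - [0,0.05,0,0,0,0]
    - [0,0,0,0,0,0]

```text
clock: 46.22
tcp_pos: [0.5243, -0.1021, 0.0603]
eef_rot: [[0.04, 0.001, 0.999], [-0.999, -0.0, 0.04], [0.0, -1.0, 0.001]]
wrist_force: [0.4, 0.1, -1.5]
width: 0.0536
```

Call:
step_arm:
  deltas:
    - [0,0.05,0,0,0,0]
    - [0,0,0,0,0,0]
    - [0,0,0,0,0,0]

```text
clock: 46.6
tcp_pos: [0.5241, -0.1021, 0.0585]
eef_rot: [[0.04, 0.0, 0.999], [-0.999, -0.0, 0.04], [0.0, -1.0, 0.0]]
wrist_force: [0.8, 0.7, -2.1]
width: 0.0536
```

Call:
step_arm:
  deltas:
    - [0,0.04,0,0,0,0]
    - [0,0,0,0,0,0]
    - [0,0,0,0,0,0]

```text
clock: 46.98
tcp_pos: [0.5241, -0.1021, 0.0579]
eef_rot: [[0.04, 0.0, 0.999], [-0.999, -0.0, 0.04], [0.0, -1.0, 0.0]]
wrist_force: [-3.0, 0.7, 6.6]
width: 0.0536
```

Call:
step_arm:
  deltas:
    - [0,0,0,0,0,0]
    - [0,0,0,0,0,0]
    - [0,0,0,0,0,0]
    - [0,-0.5,0,0,0,0]
    - [0,-1,0,0,0,0]
    - [0,-1,0,0,0,0]
    - [0,-1,0,0,0,0]
    - [0,-1,0,0,0,0]
    - [0,0,0,0,0,0]
  hand: 35

```text
clock: 48.1
tcp_pos: [0.5249, -0.1023, 0.1952]
eef_rot: [[0.04, 0.005, 0.999], [-0.999, -0.002, 0.04], [0.002, -1.0, 0.005]]
wrist_force: [-0.8, 0.3, -0.6]
width: 0.0733
```

Run:
```python
from h import *
o=st(); snap('wrist','w21');snap('side','s21'); snap('top','t21')
T=vision.camera_model('top');S=vision.camera_model('side')
for c,M in(('top',T),('side',S)):
    for d in nets.spot_point(c,'cup0')[:4]: print(c,round(d['conf'],2),np.round(d['location']),ray(M,d['location'],0).round(4))
```

```text
t 48.1 tcp [ 0.5249 -0.1023  0.1952] F [-0.8  0.3 -0.6] w 0.0733
[[0.04, 0.005, 0.999], [-0.999, -0.002, 0.04], [0.002, -1.0, 0.005]]
top 0.55 [178. 326.] [[0.381  0.3265 0.    ]]
side 0.89 [310. 298.] [[ 0.5326 -0.074   0.    ]]
side 0.55 [193. 219.] [[0.386  0.3357 0.    ]]
```

View pics/w21.png

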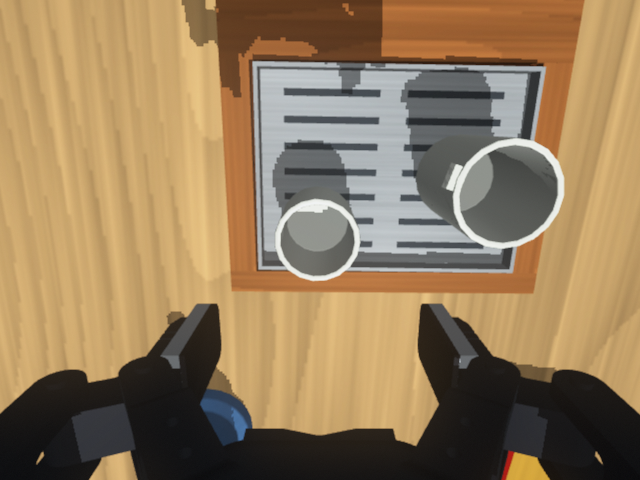

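View pics/s21.png

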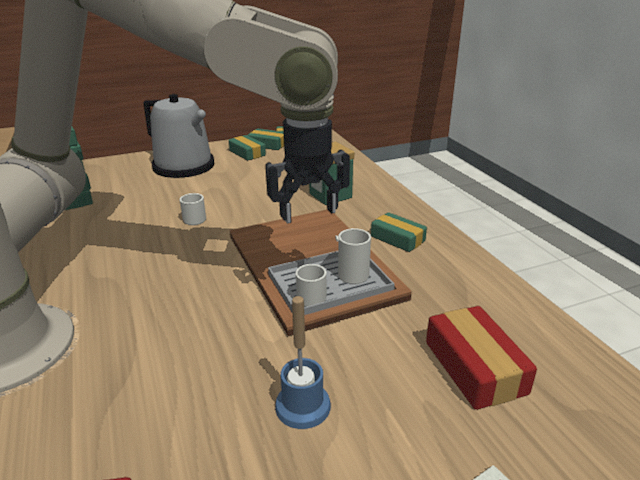

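Call:
step_arm:
  deltas:
    - [-0.7,-0.3,0,0,0,0]
    - [-1,-0.3,-0.3,0,0,0]
    - [-1,-0.2,-0.3,0,0,0]
    - [-1,0,-0.3,0,0,0]
    - [-1,0,-0.3,0,0,0]
    - [-1,0,-0.3,0,0,0]
    - [-1,0,-0.3,0,0,0]
    - [-1,0,-0.3,0,0,0]
    - [-1,0,-0.3,0,0,0]
    - [-1,0,-0.3,0,0,0]
    - [-1,0,-0.3,0,0,0]
    - [-1,0,-0.3,0,0,0]
  hand: 0

```text
clock: 49.85
tcp_pos: [0.4098, 0.2464, 0.2165]
eef_rot: [[0.041, -0.0, 0.999], [-0.999, 0.0, 0.041], [-0.0, -1.0, -0.0]]
wrist_force: [0.6, -0.8, 0.2]
width: 0.0854
```

Call:
step_arm:
  deltas:
    - [-1,0,-0.3,0,0,0]
    - [-1,0,-0.3,0,0,0]
    - [-0.7,0,-0.1,0,0,0]
    - [0,0,0,0,0,0]
    - [0,0,0,0,0,0]

```text
clock: 50.48
tcp_pos: [0.3865, 0.3245, 0.2162]
eef_rot: [[0.041, -0.0, 0.999], [-0.999, -0.0, 0.041], [0.0, -1.0, -0.0]]
wrist_force: [0.3, -0.5, 1.1]
width: 0.085
```

Run:
```python
from h import *
o=st(); M=vision.camera_model('wrist'); snap('wrist','w22'); print(proj(M,[[.388,.327,.06]]))
snap('side','s22')
```

```text
t 50.48 tcp [0.3865 0.3245 0.2162] F [ 0.3 -0.5  1.1] w 0.085
[[0.041, -0.0, 0.999], [-0.999, -0.0, 0.041], [0.0, -1.0, -0.0]]
[[321.33736707 221.77291095]]
```

View pics/w22.png

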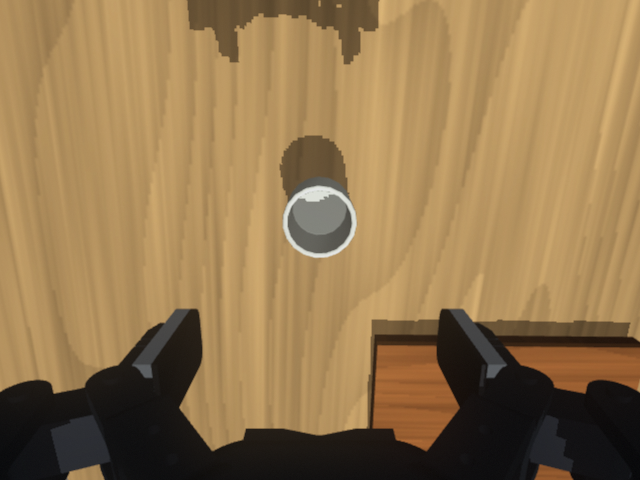

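View pics/s22.png

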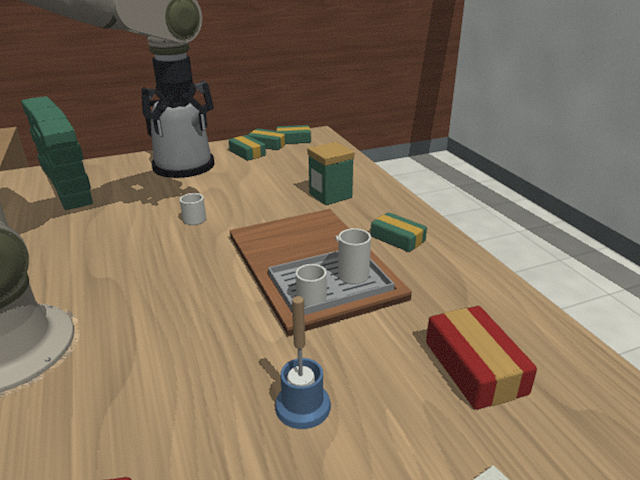

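Call:
step_arm:
  deltas:
    - [-0.08,0.7,0.03,0,0,0]
    - [0,1,0,0,0,0]
    - [0,1,0,0,0,0]
    - [0,1,0,0,0,0]
    - [0,1,0,0,0,0]
    - [0,0.7,0,0,0,0]
    - [0,0.4,0,0,0,0]
    - [0,0.2,0,0,0,0]
    - [0,0,0,0,0,0]

```text
clock: 51.7
tcp_pos: [0.3877, 0.3272, 0.0365]
eef_rot: [[0.04, 0.0, 0.999], [-0.999, 0.0, 0.04], [-0.0, -1.0, 0.0]]
wrist_force: [0.5, -0.1, -0.4]
width: 0.0851
```

Call:
step_arm:
  deltas:
    - [0,0,0,0,0,0]
    - [0,0,0,0,0,0]
    - [0,0,0,0,0,0]
    - [0,0,0,0,0,0]
    - [0,0,0,0,0,0]
  hand: 255

```text
clock: 52.32
tcp_pos: [0.3879, 0.3275, 0.0371]
eef_rot: [[0.04, 0.001, 0.999], [-0.999, 0.001, 0.04], [-0.001, -1.0, 0.001]]
wrist_force: [-1.4, -1.7, 6.9]
width: 0.0536
```

Run:
```python
from h import *
o=st(); snap('wrist','w23')
```

```text
t 52.33 tcp [0.3879 0.3275 0.0371] F [-1.4 -1.7  6.9] w 0.0536
[[0.04, 0.001, 0.999], [-0.999, 0.001, 0.04], [-0.001, -1.0, 0.001]]
```

View pics/w23.png

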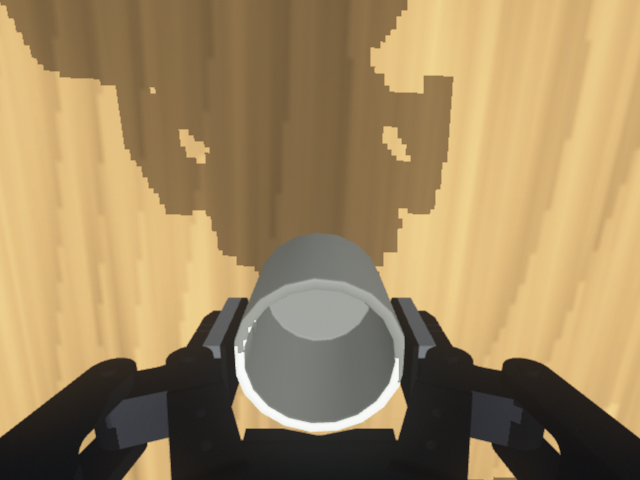

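Call:
step_arm:
  deltas:
    - [0,-0.4,0,0,0,0]
    - [0,-0.8,0,0,0,0]
    - [0,-0.9,0,0,0,0]
    - [0.3,-0.9,0.1,0,0,0]
    - [0.8,-0.3,0.3,0,0,0]
    - [1,0,0.4,0,0,0]
    - [1,0,0.4,0,0,0]
    - [1,0,0.4,0,0,0]
    - [1,0,0.4,0,0,0]
    - [1,0,0.4,0,0,0]
    - [1,0,0.4,0,0,0]

```text
clock: 53.75
tcp_pos: [0.4804, 0.1168, 0.1359]
eef_rot: [[0.04, 0.001, 0.999], [-0.999, -0.0, 0.04], [0.0, -1.0, 0.001]]
wrist_force: [0.3, -0.3, -1.8]
width: 0.0538
```

Call:
step_arm:
  deltas:
    - [1,0,0.4,0,0,0]
    - [1,0,0.4,0,0,0]
    - [1,0,0.3,0,0,0]
    - [1,0,0.1,0,0,0]
    - [0.7,0,0,0,0,0]
    - [0.3,0,0,0,0,0]
    - [0,0,0,0,0,0]
    - [0,0,0,0,0,0]

```text
clock: 54.75
tcp_pos: [0.522, -0.0299, 0.1353]
eef_rot: [[0.041, -0.0, 0.999], [-0.999, 0.0, 0.041], [-0.0, -1.0, -0.0]]
wrist_force: [-0.6, -0.1, -1.9]
width: 0.0536
```

Run:
```python
from h import *
o=st(); snap('wrist','w24');snap('side','s24')
```

```text
t 54.75 tcp [ 0.522  -0.0299  0.1353] F [-0.6 -0.1 -1.9] w 0.0536
[[0.041, -0.0, 0.999], [-0.999, 0.0, 0.041], [-0.0, -1.0, -0.0]]
```

View pics/w24.png

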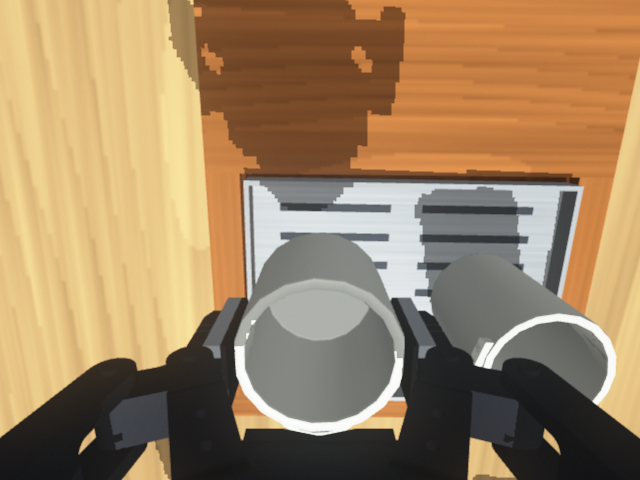

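View pics/s24.png

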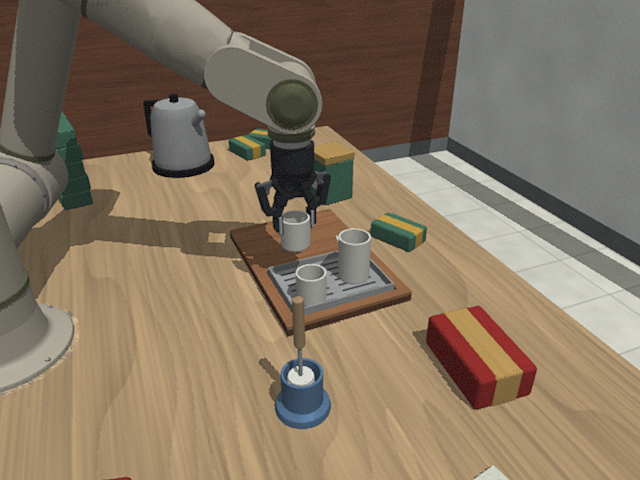

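Call:
step_arm:
  deltas:
    - [0,0.5,0,0,0,0]
    - [0,0.8,0,0,0,0]
    - [0,0.7,0,0,0,0]
    - [0,0.3,0,0,0,0]
    - [0,0.15,0,0,0,0]
    - [0,0.1,0,0,0,0]
    - [0,0,0,0,0,0]
    - [0,0,0,0,0,0]

```text
clock: 55.85
tcp_pos: [0.5223, -0.0307, 0.0591]
eef_rot: [[0.04, 0.001, 0.999], [-0.999, -0.0, 0.04], [0.0, -1.0, 0.001]]
wrist_force: [-0.0, -0.1, -1.3]
width: 0.0536
```

Call:
step_arm:
  deltas:
    - [0,0.04,0,0,0,0]
    - [0,0,0,0,0,0]
    - [0,0,0,0,0,0]

```text
clock: 56.22
tcp_pos: [0.5223, -0.0307, 0.0581]
eef_rot: [[0.04, 0.001, 0.999], [-0.999, -0.0, 0.04], [0.0, -1.0, 0.001]]
wrist_force: [-2.0, -0.4, 6.2]
width: 0.0534
```

Contact; release, lift and back off.

Call:
step_arm:
  deltas:
    - [0,0,0,0,0,0]
    - [0,0,0,0,0,0]
    - [0,0,0,0,0,0]
    - [0,-0.5,0,0,0,0]
    - [0,-1,0,0,0,0]
    - [0,-1,0,0,0,0]
    - [0,-1,0,0,0,0]
    - [0,-1,0,0,0,0]
    - [0,0,0,0,0,0]
  hand: 35

```text
clock: 57.35
tcp_pos: [0.523, -0.0309, 0.1955]
eef_rot: [[0.04, 0.005, 0.999], [-0.999, -0.002, 0.04], [0.002, -1.0, 0.005]]
wrist_force: [-0.7, 0.2, -0.7]
width: 0.0738
```

Call:
step_arm:
  deltas:
    - [-0.5,-0.3,-0.3,0,0,0]
    - [-1,-0.3,-0.3,0,0,0]
    - [-1,0,-0.3,0,0,0]
    - [-1,0,-0.3,0,0,0]
    - [-1,0,-0.3,0,0,0]
    - [-1,0,-0.3,0,0,0]
    - [-1,0,-0.3,0,0,0]
    - [-0.5,0,0,0,0,0]
    - [0,0,0,0,0,0]
    - [0,0,0,0,0,0]

```text
clock: 58.6
tcp_pos: [0.4508, 0.176, 0.2104]
eef_rot: [[0.04, -0.0, 0.999], [-0.999, -0.0, 0.04], [0.0, -1.0, -0.0]]
wrist_force: [-0.1, 0.2, -0.4]
width: 0.0735
```

Run:
```python
from h import *
o=st()
s=snap('side','s25')[:,:,::-1]; t=snap('top','t25')[:,:,::-1]
cv2.imwrite('pics/f1.png',np.ascontiguousarray(cv2.resize(s[220:425,230:430],None,fx=2.9,fy=2.9,interpolation=cv2.INTER_CUBIC)))
cv2.imwrite('pics/f2.png',np.ascontiguousarray(cv2.resize(t[190:345,215:475],None,fx=3,fy=3,interpolation=cv2.INTER_CUBIC)))
T=vision.camera_model('top')
for n in('cup0','pitcher'):
    for d in nets.masks_of('top',n)[:3]: print(n,d['conf'],d['bbox'])
for p in [(.628,-.064,.111),(.5223,-.0297,.081),(.5241,-.101,.081)]:
    print('expect rim top px',proj(T,p).round(1), ((proj(T,p)-[215,190]+.5)*3).round(0))
```

```text
t 58.6 tcp [0.4508 0.176  0.2104] F [-0.1  0.2 -0.4] w 0.0735
[[0.04, -0.0, 0.999], [-0.999, -0.0, 0.04], [0.0, -1.0, -0.0]]
cup0 0.74 [310.0, 262.1, 333.7, 283.5]
cup0 0.69 [334.9, 263.9, 361.5, 283.0]
pitcher 0.85 [320.9, 215.9, 352.5, 243.9]
expect rim top px [[335.6 230.1]] [[363. 122.]]
expect rim top px [[319.6 274.3]] [[315. 254.]]
expect rim top px [[349.1 274.3]] [[404. 254.]]
```

View pics/f1.png

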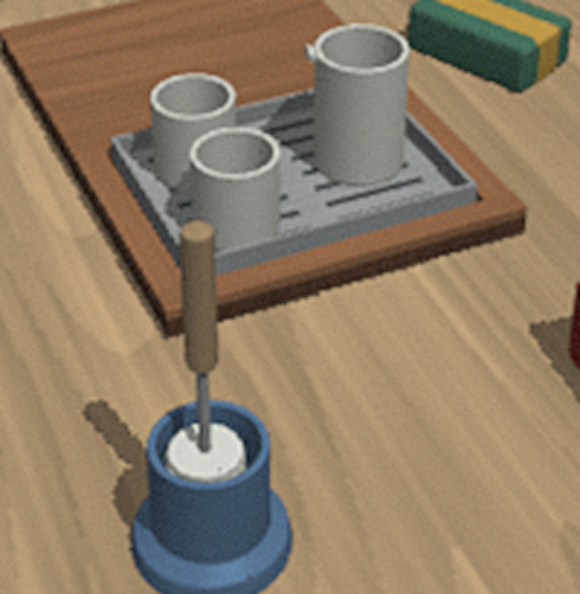

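View pics/f2.png

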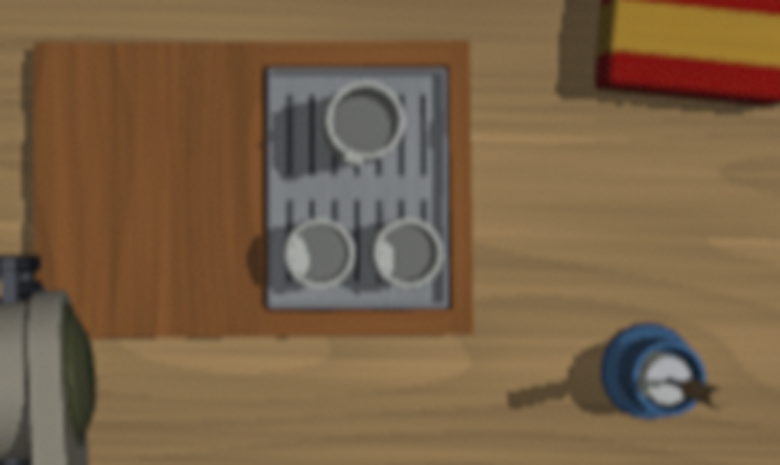

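View pics/t25.png

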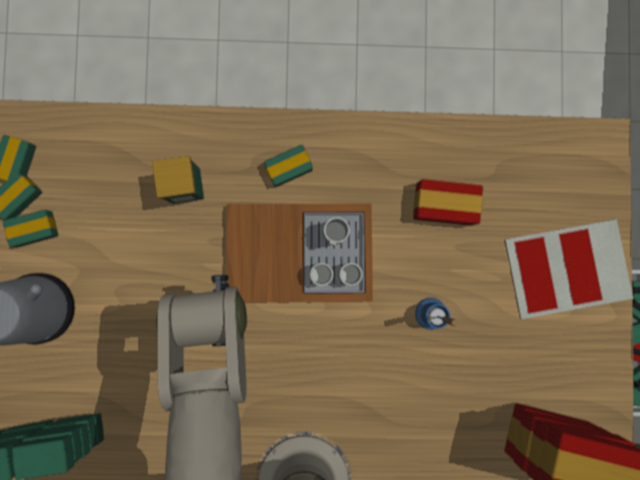

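Run:
```python
from station import order
print(order.finish_job())
```

```text
the job is handed in; nothing more can be done
None
```

The whole job was carried out and handed in at about 58.6 s, well inside the 210 s limit. No verdict is reported on hand-in.

- **Tray:** I gripped it by its +y rim and slid it along the board, turning it about 1.5° to line up. It was held level and lowered into the pocket, never lifted off. Camera checks put the rim within about 1–2 mm of where it should sit.
- **Pitcher and brush:** The pitcher went onto the +x half of the tray. I made three strokes to the bottom with pulls of about 56 mm between them. The first three strokes stopped about 3 mm above the floor, well within the 12 mm tolerance. Pressing further on the last stroke made contact and confirmed the depth. The brush then went back head down in its pot.
- **Cups:** Only two cups were present. One was knocked aside early in the run, so I measured it again before picking it up. Both now stand upright on the -x half of the tray.

The final side and top pictures showed:
- the tray level in its pocket;
- the pitcher and both cups upright inside the rim, clear of each other and within 1–2 px of where I expected them;
- the brush upright in the pot, and the gripper clear of everything;
- the caddy, tea pack and gift box where they started.

The cameras disagreed by 2–4 mm on the brush pot and cup positions. I used the wrist camera for the grasps and put the brush back at its recorded pick-up point. No check failed.

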